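# Put the soap and small stores away in the child-locked chest with the sprung lid

### The job

Put away inside the white chest whatever stands on the open worktop just to the left of it: some or all of two pink soap bars, a small white cup and a small upright carton (not the cup and other things further off by the wall). Slide its child-lock tab aside, lift the catch bar and keep hold of it so that the sprung lid comes up slowly, all the way open, instead of flying up; once everything lies inside, press the lid down until the catch snaps shut, without ever letting the lid fly back up, and slide the tab back to locked. Leave the tape roll and the big tube where they are.

Things in the scene. Friction and masses are not known exactly. Their poses are not given: they have to be found in the camera images.
- chest: Low white plastic chest fixed to the worktop, 170 (x) x 310 (y) x 100 mm high without its grey lid; origin at the centre of its underside, z up, its -x face is the front with the catch. Walls and floor 5 mm, so the inside is 160 x 300 x 95 mm. Turned up to 0.15 rad about z from start to start.
- chest_floor (a point): Centre of the chest's inner floor (5 mm above the worktop). With the lid upright, the catch's hook plate (34 mm wide) sticks out 46 mm from the lid over the rear middle of the chest, about 270 mm above the worktop.
- lid_hinge (a point): Middle of the lid's hinge line: 85 mm behind the chest's centre, 100 mm up; the line runs along the chest's y.
- lid (a joint): Grey lid, 172 x 312 x 12 mm, its underside 1 mm above the hinge line when shut. 0 shut (0.01 when held by the catch), 1.5 rad open (upright, at its stop). A spring pushes it open all the way: about 0.9 N m when shut (4 to 5 N at the catch bar), falling to 0.1 N m at the stop, so let go anywhere it flies up, and it stays open by itself at the stop. It must not rise faster than about 1 rad/s.
- lid_press (a point): Point on the outer (upper) face of the lid, 130 mm from the hinge and 105 mm to the left (+y) of its middle line, clear of tab and catch, at which it is well pressed shut (7 to 10 N). Turns with the lid; when the lid is upright this face looks to the back (+x of the chest).
- catch (a joint): Steel catch on the lid's front edge: bar to lift, hook below that grips a keeper on the chest. 0 hooked (rest, light spring), 0.45 rad fully lifted; with the lid shut the hook is clear at about 0.25. Held back by the bar, the catch lies at 0. Pressing the lid panel down makes the hook ride over the keeper and snap in; pressing on the bar instead blocks the hook.
- catch_bar (a point): Centre of the catch's black round bar, 12 mm in diameter, along the chest's y, free for 64 mm between its two side arms; 48 mm in front of the catch's pivot, 32 mm clear in front of the hook plate and 110 mm above the worktop when shut. It swings with the lid on a radius of 222 mm about the hinge, from 10 mm above the hinge line when shut to 322 mm above the worktop when open.
- tab (a joint): Child-lock tab on the lid, slides along the chest's +y (to the left), 0 locked, 0.030 m unlocked. About 2 N of friction, stays where it is left. Its nose lies over the left arm of the catch when locked, so that the catch cannot lift. Counts as unlocked above 0.022, locked below 0.006.
- tab_grip (a point): Middle of the tab's upright black fin, 30 mm along the chest's x, 11 mm thick along y, its top 12 mm above this point and the lid's top 17 mm below it. Moves with the tab and lid.
- soap_1_mid (a point): Centre (half-way up) of a pink soap bar, 48 (x) x 75 (y) x 20 mm, lying flat, origin at 10 mm over its underside; may be absent.
- soap_2_mid (a point): The same for the other pink soap bar; may be absent.
- cup_mid (a point): Centre (half-way up) of an open whitish plastic cup, 63 mm across the rim, 48 mm at the foot, 49 mm high, upright; may be absent.
- carton_mid (a point): Centre (half-way up) of a small printed carton, 34 (x) x 92 (y) x 82 mm high, upright; may be absent.
- tape_roll: Bystander: roll of tape lying flat, 98 mm across, 25 mm high, further left on the worktop.
- stain_tube: Bystander: big white tube lying flat, 61 x 199 x 41 mm, lying along x, further left on the worktop.

How it is judged:
On the way, in this order (a step that is already met when the one before it is completed fails the run):
1. the child-lock tab is slid aside (value of joint tab above 0.022 m), for 0.2 s.
2. the lid is fully open and at rest (value of joint lid above 1.35 rad and velocity of joint lid below 0.1 rad/s), for 0.2 s.
3. everything that was out lies in the open chest (x of soap_1_mid in the frame of chest between -0.078 and 0.078 m and y of soap_1_mid in the frame of chest between -0.148 and 0.148 m and z of soap_1_mid in the frame of chest between 0 and 0.1 m and x of soap_2_mid in the frame of chest between -0.078 and 0.078 m and y of soap_2_mid in the frame of chest between -0.148 and 0.148 m and z of soap_2_mid in the frame of chest between 0 and 0.1 m and x of cup_mid in the frame of chest between -0.078 and 0.078 m and y of cup_mid in the frame of chest between -0.148 and 0.148 m and z of cup_mid in the frame of chest between 0 and 0.1 m and x of carton_mid in the frame of chest between -0.078 and 0.078 m and y of carton_mid in the frame of chest between -0.148 and 0.148 m and z of carton_mid in the frame of chest between 0 and 0.1 m and linear speed of each of soap_1, soap_2, cup, carton below 0.05 m/s and value of joint lid above 1.2 rad), for 0.2 s.
4. the lid is shut and the catch hooked (value of joint lid below 0.03 rad and value of joint catch below 0.08 rad), for 0.3 s.
At the end, for the whole second after the job is handed in: All the soap bars, cup and carton that were present are inside the chest, the lid is shut (under 0.03 rad), the catch is hooked (under 0.08 rad) and the tab is back within 6 mm of locked (all of step 4 and x of soap_1_mid in the frame of chest between -0.078 and 0.078 m and y of soap_1_mid in the frame of chest between -0.148 and 0.148 m and z of soap_1_mid in the frame of chest between 0 and 0.1 m and x of soap_2_mid in the frame of chest between -0.078 and 0.078 m and y of soap_2_mid in the frame of chest between -0.148 and 0.148 m and z of soap_2_mid in the frame of chest between 0 and 0.1 m and x of cup_mid in the frame of chest between -0.078 and 0.078 m and y of cup_mid in the frame of chest between -0.148 and 0.148 m and z of cup_mid in the frame of chest between 0 and 0.1 m and x of carton_mid in the frame of chest between -0.078 and 0.078 m and y of carton_mid in the frame of chest between -0.148 and 0.148 m and z of carton_mid in the frame of chest between 0 and 0.1 m and value of joint tab below 0.006 m); the robot touches nothing.
It fails at once if the lid flies up: it rises faster than 1.2 rad/s beyond its first 0.25 rad (value of joint lid above 0.25 rad and velocity of joint lid above 1.2 rad/s).
It fails at once if the tape roll is pushed more than 3 cm (distance of tape_roll from where it was at the start of the episode above 0.03 m).
It fails at once if the big tube is pushed more than 3 cm (distance of stain_tube from where it was at the start of the episode above 0.03 m).
Of soap_1, soap_2, cup, carton only 2 to 4 are there at a start; the rules pass over those that are not, and their reading is None.
At some moment in a run one of soap_1, soap_2, cup may be knocked a few centimetres aside while the robot is not near it.
It also fails if it takes over 210 s, if anything falls off the work surface, if the arm or the gripper's body presses on something with over 40 N, if the wrist force passes 120 N, or if a joint passes its speed limit or range.

### The arm

A 6-joint arm with a two-finger parallel gripper is mounted at the origin on a cart in front of the work surface, level with it; the furniture and walls round the work are solid. World frame = base frame: x ahead of the robot, y to its left, z up, the work surface at z = 0. Lengths are in m, angles in rad, forces in N, time in s.
With the tool pointing down it reaches from about 0.25 to 0.775 m from the base axis. Payload 4 kg.
Tool frame: the origin (TCP) lies on the centre line of the jaws, within the pads' length; the fingertips stand 8 mm ahead of it and the grasp point (between the pads) lies 11 mm behind it; y points along the fingers, z is the direction in which the jaws open and shut, and the axes are right-handed (so a half turn about y gives the same grasp; the last joint's range is limited). The gripper opens to 94 mm and grips with 3 to 60 N. Pads are 16 mm wide; open, the fingers measure 119 mm over their backs; the gripper's body (75 mm by 177 mm) begins 78 mm behind the grasp point.
Start: joints at [1.154, 0.087, 1.371, -0, 1.684, -0.103], TCP at [0.17, 0.523, 0.194] pointing down, gripper open.
Joint ranges: [-3.1, 3.1], [-0.76, 2.03], [0.27, 2.55], [-1.08, 4.22], [0.17, 2.65], [-2.57, 2.57]. Speed limits (rad/s): [2.79, 2.79, 3.14, 3.14, 3.14, 3.14].

### API

Orientations are given as a 3x3 rotation matrix whose columns are the frame's x, y, z axes.
In Python, from station import r gives the robot as it stands.
- The arm moves only by the shell command python3 -m handwheel 'ROWS' [FORCE]. ROWS is JSON, a list of rows, each a list of 3 entries, a list of its own where there are three numbers: the shift along the tool's x, y, z normalised to -1 to 1, where 1 is 250 mm, then the turn about the tool's y normalised to -1 to 1, where 1 is 2 pi rad, then the opening, from -1 (shut) to 1 (fully open). In form: [[[x, y, z], roll, gripper], ...]. A call has 1 to 20 rows; each row shifts and turns the commanded pose from where the row before left it, along the tool's axes as they then stand; what a row does not reach is not made up. A row lasts 1/8 s, in which the tool goes at most 62.5 mm and 10.7 degrees, less where a joint would pass 70% of its speed; a pose out of reach is approached as far as the arm can. A call with a number of a shift or a turn outside -1 to 1 is refused whole. A call with a gripper value outside its range is refused whole. The fingers move at their own pace and stop on an object; FORCE is the grip in N (left out, the last holds). Time passes only in rows, so rows that do not move let the fingers close. It gives the time, the measured TCP pose, the force and the opening at its end, in the units of the state.
- r.state(): the state, without advancing time (a new reading comes with each control period).
- r.get_image(name): name is "side" or "top" or "wrist"; returns a dict with "pixels" (400x640x3 uint8, blue, green, red), "intrinsics" (3x3 intrinsics, pixels), "camera_from_world" (4x4, takes a point from world to camera coordinates). Camera axes: x right, y down, z forward; pixel columns grow to the right and rows downward; lengths in m; the calibration is good to about 2 mm. A picture is of the moment at which its call begins. There is no depth.
- r.close_job(): hands the job in, once; it reports no verdict.
The state is a dict: "t": time; "qpos": joint angles; "qvel": joint speeds; "joint_torque": joint torques, N m; "eef_pos": TCP position; "ee_rot": TCP orientation; "force": force on the tool from outside, world axes, zero at the start; "torque": the same for the moment, N m; "finger_gap": opening from 0.0 (shut) to 1.0 (fully open).
Only numpy, scipy, OpenCV 4.12 (cv2) and the standard library are available. Lean on these libraries where they do the work, as an engineer would, in place of code of your own. Each camera call takes 0.05 s, during which the arm holds its last target.

## Working session

There is one attempt and no reset: what is moved stays moved. The work goes in short steps, Python scripts to look and compute and a shell command to move; the robot and the scene stay as the last step left them, time stands still between calls to the robot, and variables do not carry over. Pictures are saved under pics/ and viewed, and the job is handed in when it is done.

```bash
ls -la; mkdir -p pics; cat > h.py <<'E'
import numpy as np, cv2, json
from station import r
def snap(name,fn):
    im=r.get_image(name); cv2.imwrite('pics/'+fn,im['pixels']); return im
def ray(im,u,v):
    K=np.array(im['intrinsics']);T=np.array(im['camera_from_world'])
    R=T[:3,:3];o=-R.T@T[:3,3]
    d=R.T@np.linalg.solve(K,[u,v,1.]);return o,d
def onz(im,u,v,z):
    o,d=ray(im,u,v);return o+d*(z-o[2])/d[2]
def proj(im,p):
    K=np.array(im['intrinsics']);T=np.array(im['camera_from_world'])
    c=T[:3,:3]@np.array(p)+T[:3,3];q=K@c;return q[:2]/q[2]
def show():
    s=r.state();print('t',round(s['t'],2),'pos',np.round(s['eef_pos'],4),'gap',round(s['finger_gap'],3),'F',np.round(s['force'],1));print(np.round(s['ee_rot'],3));print('q',np.round(s['qpos'],3))
E
python3 - <<'E'
from h import *
show()
for n in ['side','top','wrist']:
    im=snap(n,n+'0.png');T=np.array(im['camera_from_world']);print(n,np.round(-T[:3,:3].T@T[:3,3],3))
E
```

```text
total 12
drwxr-xr-x  3 agent agent 4096 Dec  7 04:15 .
drwxr-xr-x 23 root  root  4096 Dec  7 04:15 ..
drwxr-xr-x  2 agent agent 4096 Dec  7 04:15 pics
t 0.0 pos [0.1695 0.5226 0.1923] gap 0.998 F [-1.  -0.  -0.4]
[[ 0.951 -0.001  0.309]
 [-0.309 -0.002  0.951]
 [-0.    -1.    -0.002]]
q [ 1.154  0.088  1.372 -0.     1.684 -0.103]
side [ 0.393 -0.93   0.633]
top [0.422 0.218 1.419]
wrist [0.103 0.545 0.384]
```

View pics/side0.png

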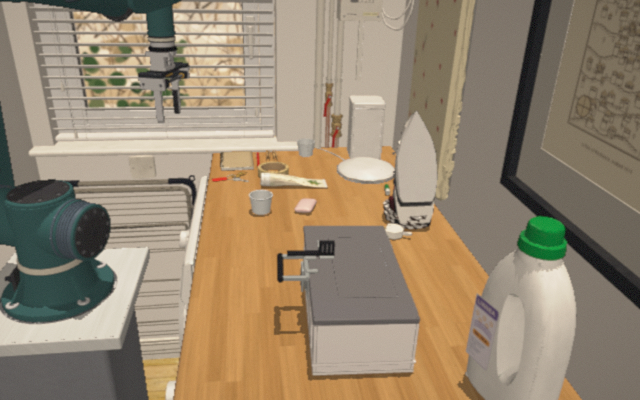

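View pics/top0.png

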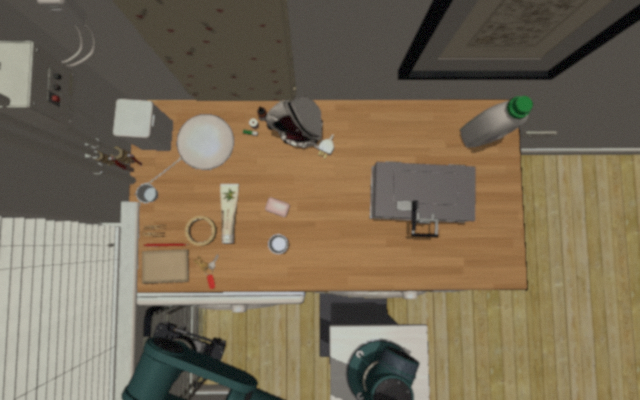

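View pics/wrist0.png

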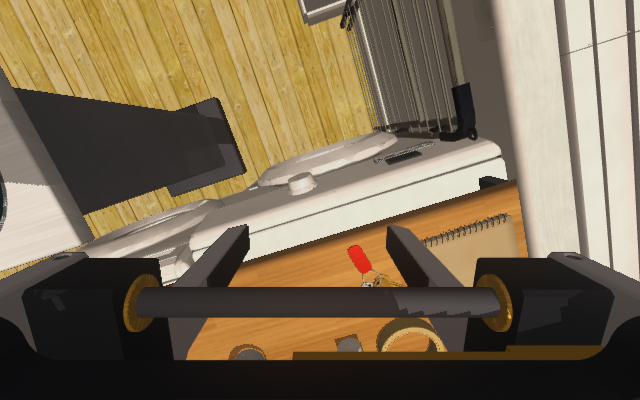

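The top view shows the soap at (277,207), the cup at (278,243) and the chest with its catch at about (425,225). There's no carton and no second soap. I'll zoom in to measure.

```bash
python3 - <<'E'
from h import *
t=cv2.imread('pics/top0.png');s=cv2.imread('pics/side0.png')
cv2.imwrite('pics/topz.png',cv2.resize(t[140:260,355:495],None,fx=5,fy=5,interpolation=cv2.INTER_CUBIC))
cv2.imwrite('pics/sidez.png',cv2.resize(s[210:380,265:425],None,fx=4.4,fy=3.5,interpolation=cv2.INTER_CUBIC))
im=r.get_image('top')
for (u,v) in [(376,163),(475,166),(475,221),(371,219)]: print(onz(im,u,v,0.113)[:2])
print('cup',onz(im,278,243,.049),'soap',onz(im,277,207,.02))
E
```

```text
[0.66442119 0.01215048]
[ 0.65369234 -0.29767078]
[ 0.4819285  -0.29047566]
[0.49013828 0.03104914]
cup [0.41862267 0.32118418 0.049     ] soap [0.53640302 0.32682324 0.02      ]
```

View pics/topz.png

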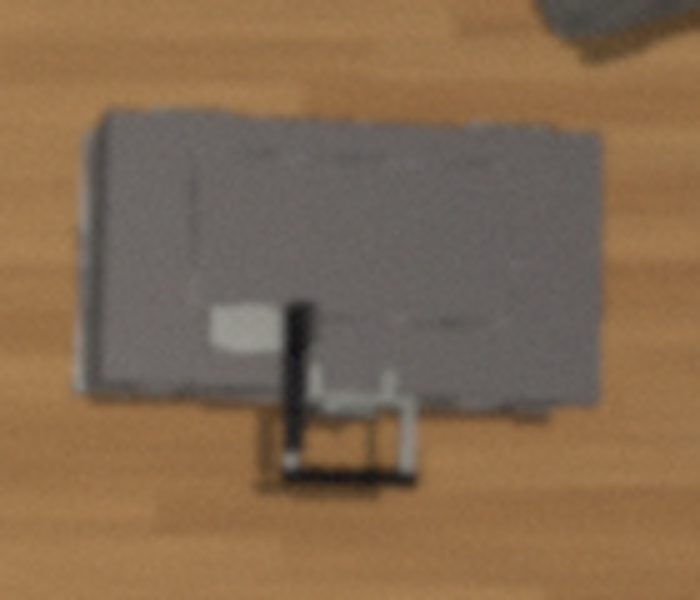

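View pics/sidez.png

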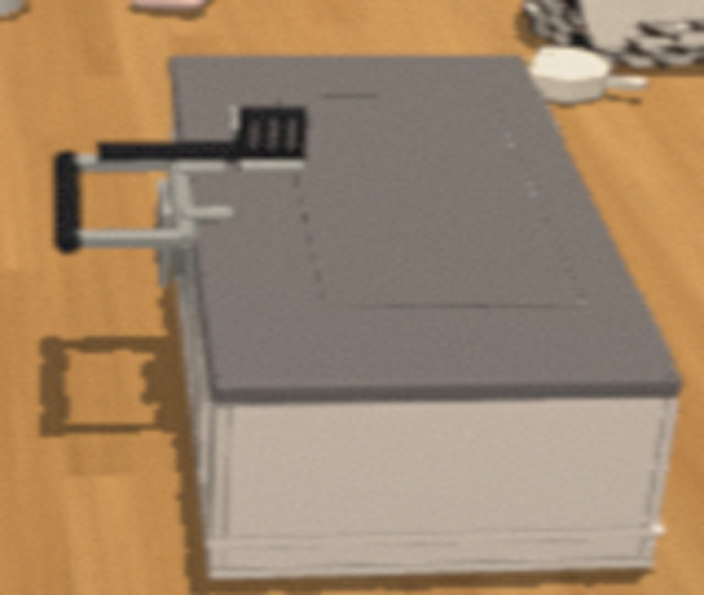

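```bash
python3 - <<'E'
from h import *
im=r.get_image('top');g=im['pixels'];hsv=cv2.cvtColor(g,cv2.COLOR_BGR2HSV)
m=((hsv[...,1]<75)&(hsv[...,2]<140)).astype(np.uint8)
sub=g[150:240,360:490].astype(float)
sat=cv2.GaussianBlur(hsv[...,1],(3,3),0).astype(float)
# rear edge: for columns, subpixel crossing sat=~ mid
def cross(a,th):
    for i in range(len(a)-1):
        if (a[i]-th)*(a[i+1]-th)<=0 and a[i]!=a[i+1]: return i+(a[i]-th)/(a[i]-a[i+1])
print('sat wood',sat[155,420],'lid',sat[185,440])
th=(sat[152,420]+sat[185,440])/2
P=[(u,150+cross(sat[150:185,u],th)) for u in range(384,470,2)]
Q=[(485-cross(sat[v,485:455:-1],th),v) for v in range(172,215,2)]
F=[(u,235-cross(sat[235:200:-1,u],th)) for u in range(445,470,2)]
L=[(360+cross(sat[v,360:390],th),v) for v in range(170,215,2)]
for nme,pts,z in [('rear',P,.113),('right',Q,.113),('front',F,.107),('left',L,.113)]:
    W=np.array([onz(im,u,v,z)[:2] for u,v in pts]).astype(np.float32)
    l=cv2.fitLine(W,cv2.DIST_HUBER,0,0.001,0.001).ravel();print(nme,l, 'ang',np.degrees(np.arctan2(l[1],l[0])))
print('fin top',onz(im,414.8,205.4,.142),'bar',onz(im,425.2,235.6,.115))
hb=cv2.inRange(hsv,(140,20,120),(179,255,255)); n,lab,st,c=cv2.connectedComponentsWithStats(hb)
for i in range(1,n):
    if st[i,4]>30: 
        ys,xs=np.where(lab==i);rr=cv2.minAreaRect(np.c_[xs,ys].astype(np.float32));print(c[i],st[i],rr,onz(im,*c[i],.02))
E
```

```text
sat wood 132.0 lid 20.0
rear [ 0.05580013  0.99844193  0.6618686  -0.13791573] ang 86.80122
right [ 0.9988394  -0.04816547  0.5689657  -0.2930866 ] ang -2.7607462
front [ 0.02966894 -0.99955976  0.48117185 -0.24038479] ang -88.29984
left [ 0.99823844 -0.05932961  0.5775861   0.03180623] ang -3.4013333
fin top [ 0.52888365 -0.09815309  0.142     ] bar [ 0.43808453 -0.13419035  0.115     ]
```

```bash
python3 -m handwheel '[[[0,-0.2,0],-0.0208,1],[[0,-0.2,0],-0.0208,1],[[0.112,0,-0.1717],0,0],[[0.112,0,-0.1717],0,0],[[0.112,0,-0.1717],0,0],[[0.112,0,-0.1717],0,0],[[0.112,0,-0.1717],0,0],[[0.112,0,-0.1717],0,0],[[0.112,0,-0.1717],0,0],[[0.112,0,-0.1717],0,0],[[0.112,0,-0.1717],0,0],[[0.112,0,-0.1717],0,0],[[0.112,0,-0.1717],0,0],[[0.112,0,-0.1717],0,0],[[0.112,0,-0.1717],0,0],[[0.112,0,-0.1717],0,0]]'; python3 -m handwheel '[[[0,0,0],0,-0.1],[[0,0,0],0,-0.1]]' 25; python3 - <<'E'
from h import *
show();im=snap('wrist','w1.png');print(np.array(im['intrinsics']),im['camera_from_world'])
E
```

```text
t: 2.25
eef_pos: [0.5304, -0.0991, 0.2934]
ee_rot: [[0.999, 0.0, 0.053], [-0.053, 0.0, 0.999], [0.0, -1.0, 0.0]]
force: [0.3, -0.6, 0.4]
finger_gap: 0.498
t: 2.5
eef_pos: [0.5295, -0.0972, 0.2932]
ee_rot: [[0.999, -0.001, 0.052], [-0.052, 0.001, 0.999], [-0.001, -1.0, 0.001]]
force: [-0.2, 0.0, 0.1]
finger_gap: 0.451
t 2.5 pos [ 0.5295 -0.0972  0.2932] gap 0.451 F [-0.2  0.   0.1]
[[ 0.999 -0.001  0.052]
 [-0.052  0.001  0.999]
 [-0.001 -1.     0.001]]
q [-2.870e-01  6.400e-02  1.199e+00  1.000e-03  1.879e+00 -1.805e+00]
[[277.9998944    0.         317.43843489]
 [  0.         277.9998944  201.36986438]
 [  0.           0.           1.        ]] [[ 5.20370061e-02  9.98645154e-01  8.15314426e-05  6.95604479e-02]
 [ 9.69570540e-01 -5.05415540e-02  2.39538139e-01 -5.66236271e-01]
 [ 2.39217722e-01 -1.23857971e-02 -9.70886952e-01  3.59250972e-01]
 [ 0.00000000e+00  0.00000000e+00  0.00000000e+00  1.00000000e+00]]
```

View pics/w1.png

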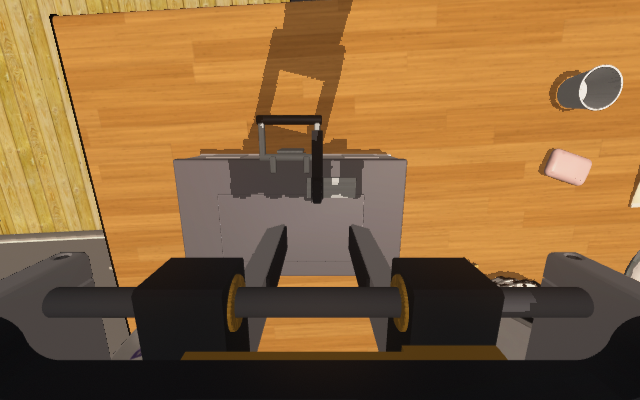

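```bash
python3 - <<'E'
from h import *
im=r.get_image('wrist')
g=cv2.imread('pics/w1.png');cv2.imwrite('pics/w1z.png',cv2.resize(g[105:280,165:415],None,fx=3.2,fy=3.2,interpolation=cv2.INTER_CUBIC))
for n,u,v,z in [('bar r',257,119,.11),('bar l',322,119,.11),('corner fr',174,159,.113),('fl',407,159,.113),('fin top',316,190,.142)]: print(n,onz(im,u,v,z))
E
```

```text
bar r [ 0.43824158 -0.1704705   0.11      ]
bar l [ 0.44254049 -0.08646305  0.11      ]
corner fr [ 0.48355434 -0.28519651  0.113     ]
fl [0.49935702 0.02378615 0.113     ]
fin top [ 0.52918779 -0.09861166  0.142     ]
```

View pics/w1z.png

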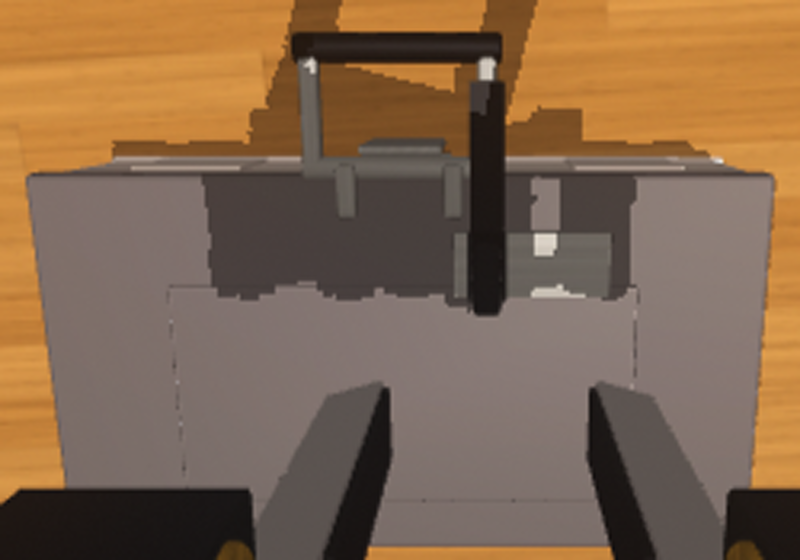

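```bash
python3 - <<'E'
from h import *
im=r.get_image('wrist')
for v in (178.4,190,202.5): print(onz(im,317.2,v,.142))
E
```

```text
[ 0.5146703  -0.09613984  0.142     ]
[ 0.52939404 -0.09688787  0.142     ]
[ 0.54560203 -0.0977113   0.142     ]
```

```bash
python3 -m handwheel '[[[0,0.2,0],0,-0.1],[[0,0.2,0],0,-0.1],[[0,0.15,0],0,-0.1],[[0,0.07,0],0,-0.1],[[0,0.034,0],0,-0.1],[[0,0,0],0,-0.1],[[0,0,0],0,-1],[[0,0,0],0,-1],[[0,0,0],0,-1],[[0,0,0],0,-1],[[0,0,0],0,-1]]' 20; python3 - <<'E'
from h import *
show();snap('wrist','w2.png')
E
```

```text
t: 4.03
eef_pos: [0.53, -0.0978, 0.1304]
ee_rot: [[0.999, 0.001, 0.053], [-0.053, -0.0, 0.999], [0.001, -1.0, -0.0]]
force: [-0.6, -1.1, 1.4]
finger_gap: 0.109
t 4.03 pos [ 0.53   -0.0978  0.1304] gap 0.109 F [-0.6 -1.1  1.4]
[[ 0.999  0.001  0.053]
 [-0.053 -0.     0.999]
 [ 0.001 -1.    -0.   ]]
q [-0.287  0.083  1.501 -0.     1.557 -1.806]
```

View pics/w2.png

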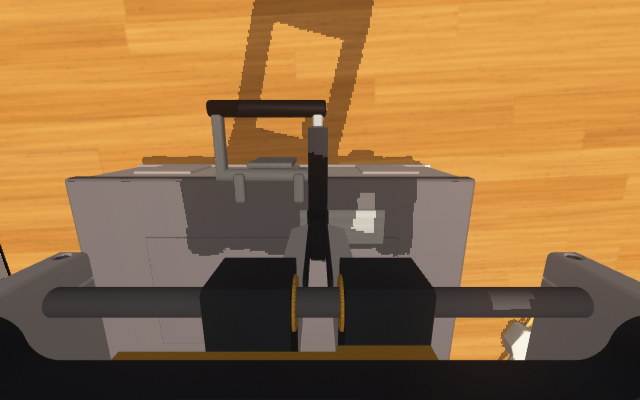

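The gap of 0.109 is about 10–11 mm, so the fin (around (316,230)) is held between the pads. Now I'll slide it 29 mm to the left.

```bash
python3 -m handwheel '[[[0,0,0.03],0,-1],[[0,0,0.03],0,-1],[[0,0,0.03],0,-1],[[0,0,0.026],0,-1],[[0,0,0],0,-1],[[0,0,0],0,-1],[[0,0,0],0,-1]]' 20; python3 - <<'E'
from h import *
show();snap('wrist','w3.png')
E
```

```text
t: 4.95
eef_pos: [0.5316, -0.068, 0.1302]
ee_rot: [[0.999, 0.001, 0.052], [-0.052, 0.001, 0.999], [0.001, -1.0, 0.001]]
force: [1.1, 0.7, 3.3]
finger_gap: 0.112
t 4.95 pos [ 0.5316 -0.068   0.1302] gap 0.112 F [1.1 0.7 3.3]
[[ 0.999  0.001  0.052]
 [-0.052  0.001  0.999]
 [ 0.001 -1.     0.001]]
q [-2.340e-01  7.600e-02  1.508e+00  1.000e-03  1.557e+00 -1.753e+00]
```

View pics/w3.png

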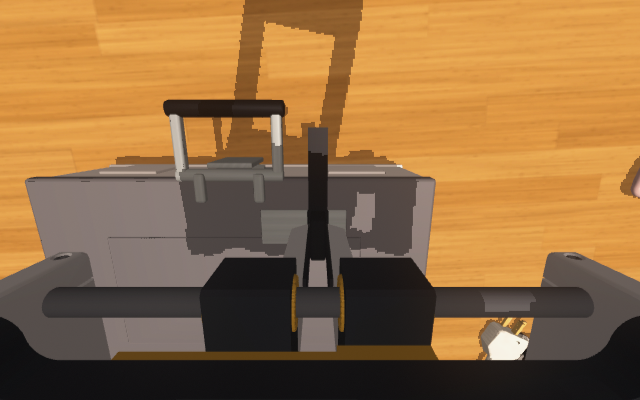

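```bash
python3 - <<'E'
from h import *
im=r.get_image('wrist');hsv=cv2.cvtColor(im['pixels'],cv2.COLOR_BGR2HSV)
m=(hsv[...,2]<70)[95:125,150:300]; n,l,st,c=cv2.connectedComponentsWithStats(m.astype(np.uint8))
for i in range(1,n):
    if st[i,4]>100: print(st[i],c[i])
for v in (100,108,116):print(onz(im,165,v,.11),onz(im,285,v,.11))
E
python3 -m handwheel '[[[0,0,0],0,-0.5],[[0,0,0],0,-0.3],[[0,-0.1,0],0,-0.234],[[0,-0.2,0],0,-0.234],[[0,-0.1,0],0,-0.234],[[0,0,0],0.025,-0.234],[[0,0,0],0.025,-0.234],[[0,0,0],0.025,-0.234],[[0,0,0],0.025,-0.234],[[0,0,0],0.025,-0.234],[[0,0,0],0.025,-0.234],[[0,0,0],0.025,-0.234],[[0,0,0],0.025,-0.234],[[0,0,0],0.025,-0.234],[[0,0,0],0.025,-0.234],[[0,0,0],0,-0.234]]'
```

```text
[  14    5  121   18 1974] [74.20314083 12.79027356]
[ 0.43307695 -0.17257939  0.11      ] [ 0.43753294 -0.08655539  0.11      ]
[ 0.43849415 -0.17358307  0.11      ] [ 0.44298094 -0.08699182  0.11      ]
[ 0.44398328 -0.17460008  0.11      ] [ 0.4485013  -0.08743406  0.11      ]
t: 7.05
eef_pos: [0.5308, -0.0685, 0.2291]
ee_rot: [[-0.051, -0.002, 0.999], [-0.999, 0.0, -0.051], [-0.0, -1.0, -0.002]]
force: [-0.5, -0.1, 0.7]
finger_gap: 0.382
```

```bash
python3 -m handwheel '[[[0.132,0,-0.174],0,-0.234],[[0.132,0,-0.174],0,-0.234],[[0,0.1,0],0,-0.234],[[0,0.1,0],0,-0.234],[[0,0,0],0,-0.234]]';python3 - <<'E'
from h import *
show();snap('wrist','w4.png');snap('side','s4.png')
E
```

```text
t: 7.68
eef_pos: [0.4392, -0.1293, 0.1776]
ee_rot: [[-0.051, -0.005, 0.999], [-0.999, 0.002, -0.051], [-0.002, -1.0, -0.005]]
force: [1.1, -0.1, 0.6]
finger_gap: 0.382
t 7.67 pos [ 0.4392 -0.1293  0.1776] gap 0.382 F [ 1.1 -0.1  0.6]
[[-0.051 -0.005  0.999]
 [-0.999  0.002 -0.051]
 [-0.002 -1.    -0.005]]
q [-0.41  -0.112  1.599  0.     1.66  -0.36 ]
```

View pics/w4.png

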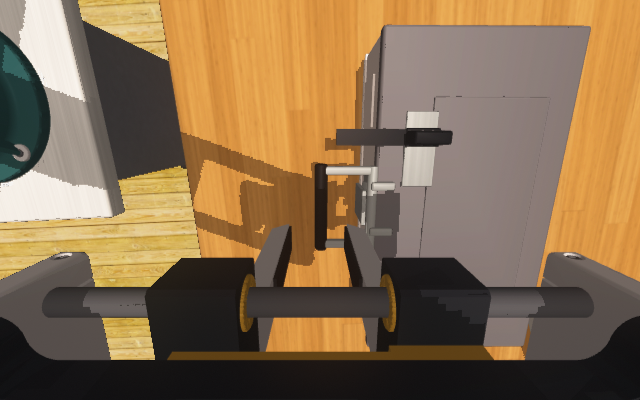

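View pics/s4.png

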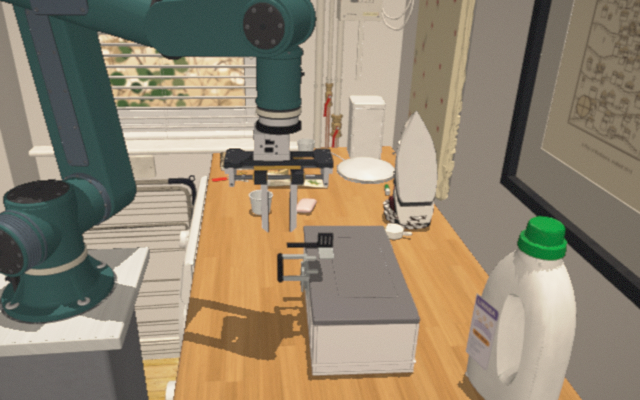

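```bash
python3 - <<'E'
from h import *
im=r.get_image('wrist')
print(onz(im,320,165,.11),onz(im,320,248,.11)); print(onz(im,315,207,.11),onz(im,327,207,.11))
E
```

```text
[ 0.44461575 -0.09027751  0.11      ] [ 0.44056651 -0.17398246  0.11      ]
[ 0.43777728 -0.13082426  0.11      ] [ 0.44945336 -0.13141165  0.11      ]
```

```bash
python3 -m handwheel '[[[0,0.1,0.008],0,-0.234],[[0,0.1,0],0,-0.234],[[0,0.07,0],0,-0.234],[[0,0.032,0],0,-0.234],[[0,0,0],0,-0.234],[[0,0,0],0,-1],[[0,0,0],0,-1],[[0,0,0],0,-1],[[0,0,0],0,-1]]' 25;python3 - <<'E'
from h import *
show();snap('wrist','w5.png');snap('side','s5.png')
E
```

```text
t: 8.95
eef_pos: [0.4422, -0.1301, 0.105]
ee_rot: [[-0.053, -0.001, 0.999], [-0.999, -0.0, -0.053], [0.0, -1.0, -0.001]]
force: [-3.0, 0.7, 3.6]
finger_gap: 0.01
t 8.95 pos [ 0.4422 -0.1301  0.105 ] gap 0.01 F [-3.   0.7  3.6]
[[-0.053 -0.001  0.999]
 [-0.999 -0.    -0.053]
 [ 0.    -1.    -0.001]]
q [-4.090e-01 -7.700e-02  1.712e+00 -1.000e-03  1.508e+00 -3.560e-01]
```

View pics/w5.png

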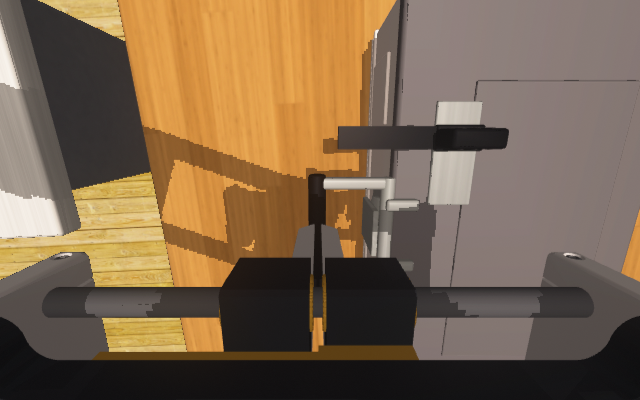

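View pics/s5.png

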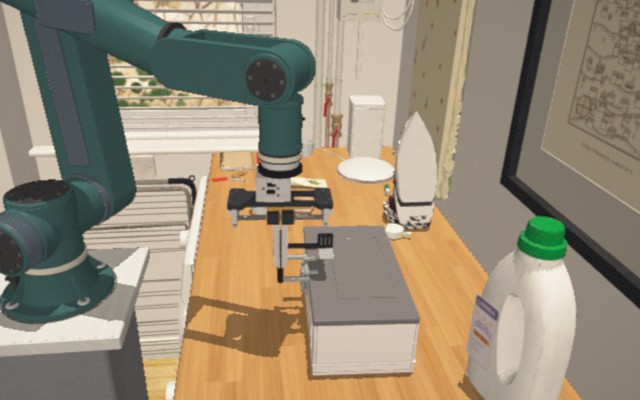

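```bash
python3 - <<'E'
from h import *
g=cv2.imread('pics/s5.png');cv2.imwrite('pics/s5z.png',cv2.resize(g[180:300,230:350],None,fx=5,fy=5,interpolation=cv2.INTER_CUBIC))
g=cv2.imread('pics/w5.png');cv2.imwrite('pics/w5z.png',cv2.resize(g[160:330,230:420],None,fx=4,fy=3.5,interpolation=cv2.INTER_CUBIC))
im=r.get_image('side')
for p in [(.4422,-.1301,.097),(.4422,-.1301,.11),(.4405,-.13,.116)]: print((proj(im,p)-[230,180])*5)
# bar endpoints near/far
for s in (-.042,.042): print((proj(im,(.4405+.053*s,-.131+s,.11))-[230,180])*5)
E
```

```text
[254.1415635  468.89595342]
[253.98573314 439.09087177]
[249.2469416  425.29045437]
[250.61915937 506.73011561]
[248.47145614 379.71530605]
```

View pics/s5z.png

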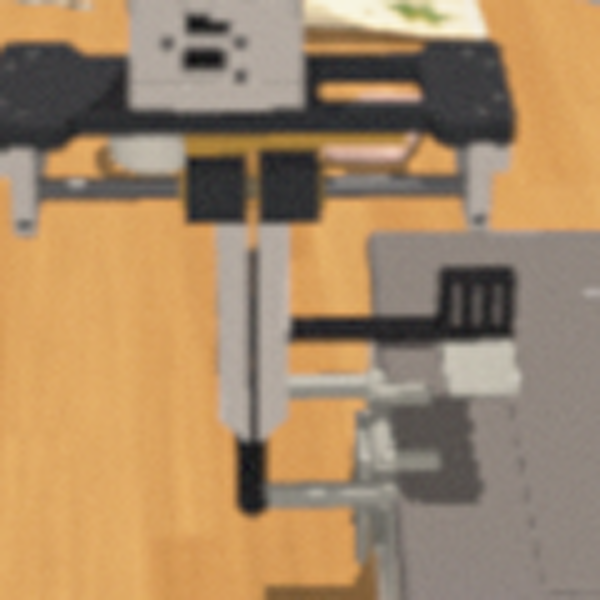

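View pics/w5z.png

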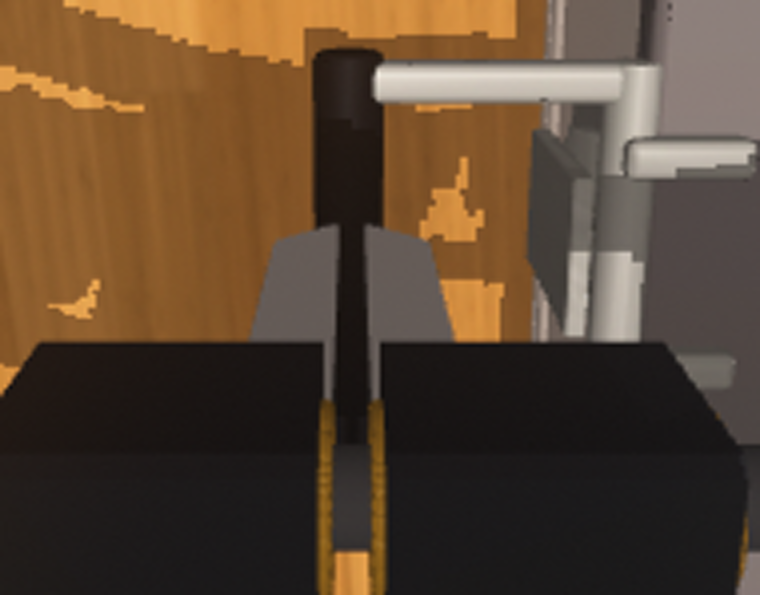

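```bash
python3 - <<'E'
from h import *
im=r.get_image('side')
for z in (.1696,.1776,.1886,.18,.2):
  print(z,[np.round(proj(im,(.4392+s,-.137,z)),1) for s in (-.018,.018)])
g=cv2.imread('pics/s4.png');cv2.imwrite('pics/s4z.png',cv2.resize(g[140:260,215:345],None,fx=5,fy=5,interpolation=cv2.INTER_CUBIC))
show()
E
```

```text
0.1696 [array([269., 242.]), array([289.3, 241.2])]
0.1776 [array([269. , 238.1]), array([289.4, 237.2])]
0.1886 [array([268.9, 232.6]), array([289.4, 231.8])]
0.18 [array([268.9, 236.9]), array([289.4, 236.1])]
0.2 [array([268.8, 226.9]), array([289.4, 226.1])]
t 9.15 pos [ 0.4426 -0.1301  0.1049] gap 0.008 F [-2.1 -0.2  4.1]
[[-0.052 -0.     0.999]
 [-0.999 -0.    -0.052]
 [ 0.    -1.    -0.   ]]
q [-0.409 -0.076  1.712 -0.     1.506 -0.356]
```

View pics/s4z.png

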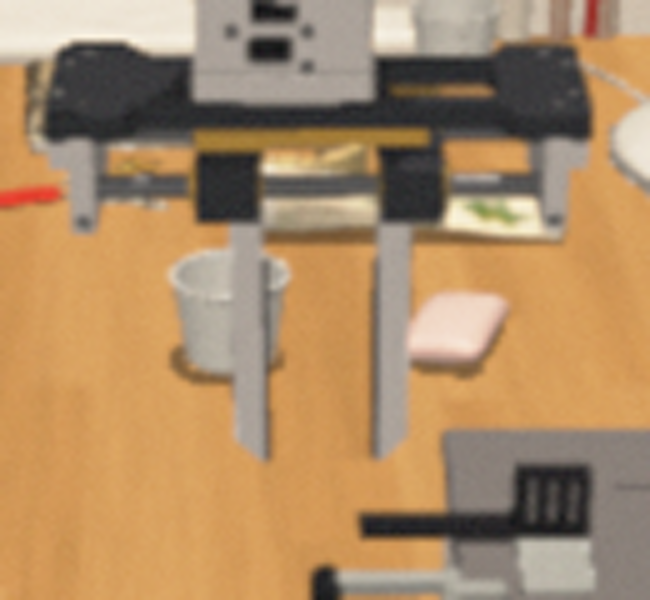

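The side view shows the fingertips 11 mm above the reported TCP (tips at row 232, expected at 242), not 8 mm below it. So the jaws closed on top of the bar. I'll lift, reopen and go about 20 mm deeper.

```bash
python3 -m handwheel '[[[0,-0.08,0],0,-1],[[0,0,0],0,-0.234],[[0,0,0],0,-0.234],[[0,0,0],0,-0.234],[[0,0,0],0,-0.234],[[0,0.08,0],0,-0.234],[[0,0.06,0],0,-0.234],[[0,0.022,0],0,-0.234],[[0,0,0],0,-0.234],[[0,0,0],0,-1],[[0,0,0],0,-1],[[0,0,0],0,-1],[[0,0,0],0,-1]]' 25;python3 - <<'E'
from h import *
show();im=snap('side','s6.png');g=im['pixels'];cv2.imwrite('pics/s6z.png',cv2.resize(g[180:300,230:350],None,fx=5,fy=5,interpolation=cv2.INTER_CUBIC))
E
```

```text
t: 10.78
eef_pos: [0.4418, -0.1301, 0.0843]
ee_rot: [[-0.052, -0.002, 0.999], [-0.999, -0.0, -0.052], [0.0, -1.0, -0.002]]
force: [-5.6, -0.7, 3.4]
finger_gap: 0.115
t 10.78 pos [ 0.4418 -0.1301  0.0843] gap 0.115 F [-5.6 -0.7  3.4]
[[-0.052 -0.002  0.999]
 [-0.999 -0.    -0.052]
 [ 0.    -1.    -0.002]]
q [-4.090e-01 -6.300e-02  1.741e+00 -1.000e-03  1.465e+00 -3.560e-01]
```

View pics/s6z.png

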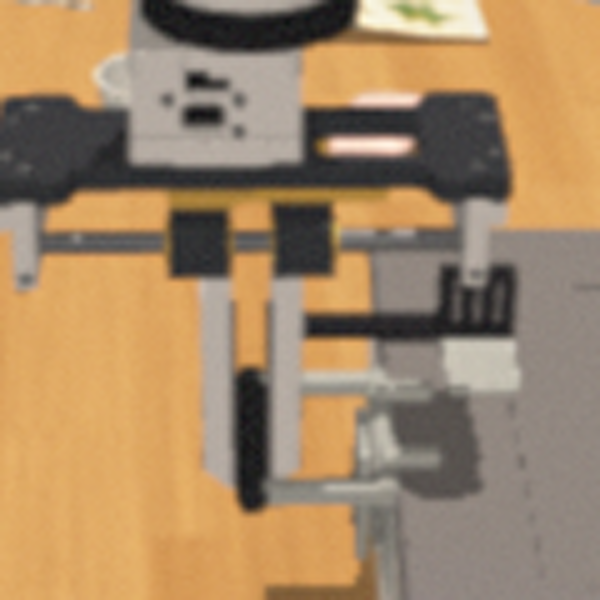

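The bar is now held between the pads, with a gap of about 11 mm. Next I'll lift the catch slowly and work out the arc rows.

```bash
python3 -m handwheel '[[[0,-0.012,0.001],0,-1],[[0,-0.012,0.001],0,-1],[[0,-0.012,0.001],0,-1],[[0,-0.012,0.001],0,-1],[[0,-0.012,0.001],0,-1],[[0,-0.012,0.001],0,-1],[[0,0,0],0,-1],[[0,0,0],0,-1]]' 30;python3 - <<'E'
from h import *
show();im=snap('side','s7.png');g=im['pixels'];cv2.imwrite('pics/s7z.png',cv2.resize(g[180:380,230:430],None,fx=3,fy=3,interpolation=cv2.INTER_CUBIC))
ph=np.r_[.1265:1.545:36j]
x=-222*np.cos(ph);z=222*np.sin(ph)
for a,b in zip(np.diff(x)/250,np.diff(z)/250): print('%.3f,%.3f'%(-b,a),end=' | ')
E
```

```text
t: 11.82
eef_pos: [0.444, -0.1302, 0.1059]
ee_rot: [[-0.052, 0.0, 0.999], [-0.999, -0.001, -0.052], [0.001, -1.0, 0.0]]
force: [-9.9, -0.2, 4.8]
finger_gap: 0.122
t 11.82 pos [ 0.444  -0.1302  0.1059] gap 0.122 F [-9.9 -0.2  4.8]
[[-0.052  0.     0.999]
 [-0.999 -0.001 -0.052]
 [ 0.001 -1.     0.   ]]
q [-4.070e-01 -7.500e-02  1.708e+00 -1.000e-03  1.507e+00 -3.550e-01]
-0.036,0.005 | -0.035,0.007 | -0.035,0.008 | -0.035,0.010 | -0.034,0.011 | -0.034,0.012 | -0.033,0.014 | -0.033,0.015 | -0.032,0.016 | -0.031,0.018 | -0.031,0.019 | -0.030,0.020 | -0.029,0.021 | -0.028,0.022 | -0.027,0.024 | -0.026,0.025 | -0.025,0.026 | -0.024,0.027 | -0.023,0.028 | -0.022,0.029 | -0.021,0.029 | -0.020,0.030 | -0.018,0.031 | -0.017,0.032 | -0.016,0.032 | -0.014,0.033 | -0.013,0.034 | -0.012,0.034 | -0.010,0.034 | -0.009,0.035 | -0.007,0.035 | -0.006,0.035 | -0.005,0.036 | -0.003,0.036 | -0.002,0.036 |
```

View pics/s7z.png

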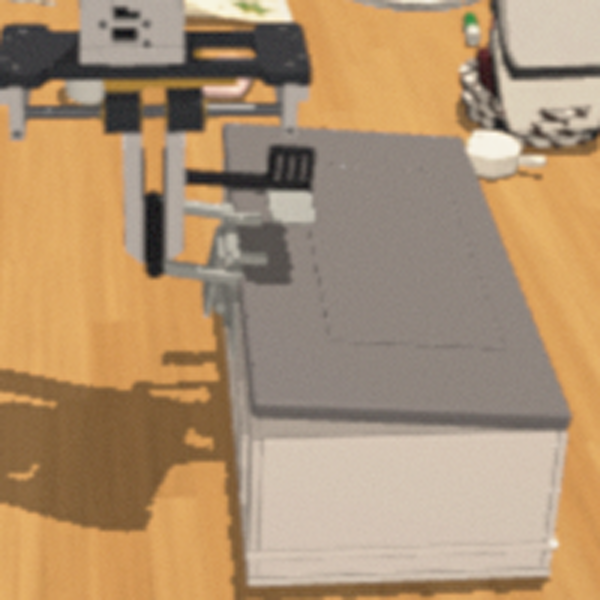

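```bash
python3 -m handwheel '[[[0,-0.018,-0.006],0,-1],[[0,-0.018,-0.004],0,-1],[[0,-0.02,0.005],0,-1],[[0,-0.03,0.007],0,-1],[[0,-0.035,0.010],0,-1],[[0,-0.034,0.011],0,-1],[[0,-0.034,0.012],0,-1]]';python3 - <<'E'
from h import *
show();im=snap('side','s8.png');g=im['pixels'];cv2.imwrite('pics/s8z.png',cv2.resize(g[150:350,230:430],None,fx=3,fy=3,interpolation=cv2.INTER_CUBIC))
E
```

```text
t: 12.75
eef_pos: [0.4555, -0.1308, 0.15]
ee_rot: [[-0.052, 0.005, 0.999], [-0.999, -0.001, -0.052], [0.0, -1.0, 0.005]]
force: [6.4, -1.0, 0.2]
finger_gap: 0.117
t 12.75 pos [ 0.4555 -0.1308  0.15  ] gap 0.117 F [ 6.4 -1.   0.2]
[[-0.052  0.005  0.999]
 [-0.999 -0.001 -0.052]
 [ 0.    -1.     0.005]]
q [-4.000e-01 -7.500e-02  1.620e+00  1.000e-03  1.592e+00 -3.480e-01]
```

View pics/s8z.png

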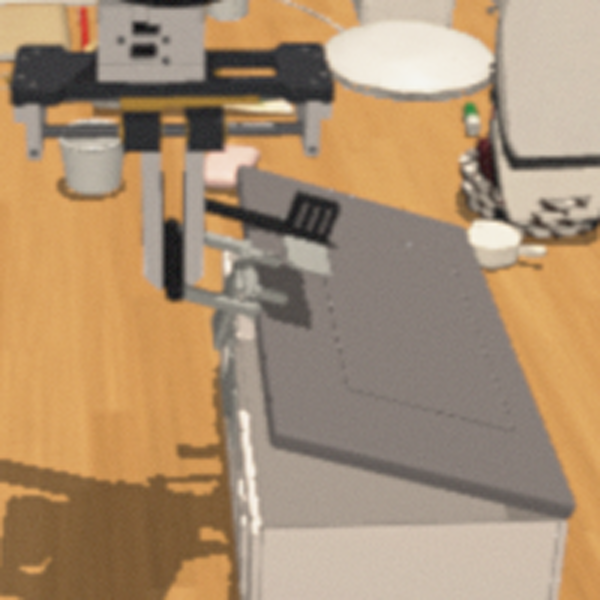

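```bash
python3 -m handwheel '[[[0,-0.033,0.018],0,-1],[[0,-0.033,0.017],0,-1],[[0,-0.032,0.016],0,-1],[[0,-0.031,0.018],0,-1],[[0,-0.031,0.019],0,-1],[[0,-0.030,0.020],0,-1],[[0,-0.029,0.021],0,-1],[[0,-0.028,0.022],0,-1],[[0,-0.027,0.024],0,-1],[[0,-0.026,0.025],0,-1]]';python3 - <<'E'
from h import *
show();s=r.state();p=s['eef_pos'];print('phi', np.arcsin((10+1000*(p[2]-.0843))/222),'dx exp',221.8-222*np.cos(np.arcsin((10+1000*(p[2]-.0843))/222)),'act',(p[0]-.4408)*1000)
E
```

```text
t: 14.05
eef_pos: [0.5033, -0.1332, 0.2242]
ee_rot: [[-0.053, -0.001, 0.999], [-0.999, 0.0, -0.053], [-0.0, -1.0, -0.001]]
force: [3.8, -2.4, -4.2]
finger_gap: 0.119
t 14.05 pos [ 0.5033 -0.1332  0.2242] gap 0.119 F [ 3.8 -2.4 -4.2]
[[-0.053 -0.001  0.999]
 [-0.999  0.    -0.053]
 [-0.    -1.    -0.001]]
q [-0.368  0.018  1.382 -0.     1.742 -0.315]
phi 0.7413355134667019 dx exp 58.06004167416549 act 62.5385933375337
```

```bash
python3 -m handwheel '[[[0,-0.023,0.028],0,-1],[[0,-0.023,0.028],0,-1],[[0,-0.023,0.028],0,-1],[[0,-0.022,0.029],0,-1],[[0,-0.021,0.029],0,-1],[[0,-0.020,0.030],0,-1],[[0,-0.018,0.031],0,-1],[[0,-0.017,0.032],0,-1],[[0,-0.016,0.032],0,-1],[[0,-0.014,0.033],0,-1]]';python3 - <<'E'
from h import *
show();im=snap('side','s9.png')
E
```

```text
t: 15.3
eef_pos: [0.5787, -0.1372, 0.2736]
ee_rot: [[-0.052, 0.0, 0.999], [-0.999, -0.0, -0.052], [0.0, -1.0, 0.0]]
force: [-1.8, -1.7, 5.3]
finger_gap: 0.12
t 15.3 pos [ 0.5787 -0.1372  0.2736] gap 0.12 F [-1.8 -1.7  5.3]
[[-0.052  0.     0.999]
 [-0.999 -0.    -0.052]
 [ 0.    -1.     0.   ]]
q [-0.328  0.188  1.1    0.     1.853 -0.276]
```

View pics/s9.png

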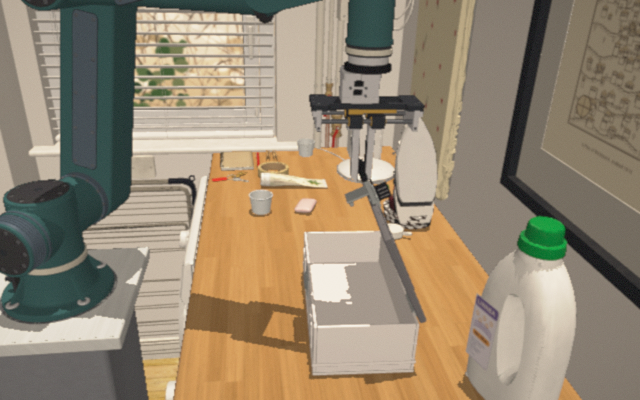

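```bash
python3 -m handwheel '[[[0,-0.018,0.032],0,-1],[[0,-0.018,0.032],0,-1],[[0,-0.013,0.034],0,-1],[[0,-0.012,0.034],0,-1],[[0,-0.010,0.034],0,-1]]';python3 - <<'E'
from h import *
show()
E
```

```text
t: 15.98
eef_pos: [0.6199, -0.1393, 0.2876]
ee_rot: [[-0.052, -0.005, 0.999], [-0.999, 0.002, -0.052], [-0.001, -1.0, -0.005]]
force: [2.6, -3.1, -14.9]
finger_gap: 0.12
t 15.97 pos [ 0.6199 -0.1393  0.2876] gap 0.12 F [  2.6  -3.1 -14.9]
[[-0.052 -0.005  0.999]
 [-0.999  0.002 -0.052]
 [-0.001 -1.    -0.005]]
q [-0.31   0.292  0.947  0.     1.908 -0.258]
```

```bash
python3 -m handwheel '[[[0,0.004,0.034],0,-1],[[0,0.000,0.034],0,-1],[[0,-0.003,0.034],0,-1],[[0,-0.002,0.02],0,-1],[[0,0,0],0,-1]]';python3 - <<'E'
from h import *
show();im=snap('side','s10.png')
E
```

```text
t: 16.6
eef_pos: [0.6501, -0.141, 0.2921]
ee_rot: [[-0.052, 0.001, 0.999], [-0.999, -0.0, -0.052], [0.0, -1.0, 0.001]]
force: [0.0, -2.9, -8.0]
finger_gap: 0.123
t 16.6 pos [ 0.6501 -0.141   0.2921] gap 0.123 F [ 0.  -2.9 -8. ]
[[-0.052  0.001  0.999]
 [-0.999 -0.    -0.052]
 [ 0.    -1.     0.001]]
q [-0.299  0.363  0.847 -0.     1.931 -0.246]
```

View pics/s10.png

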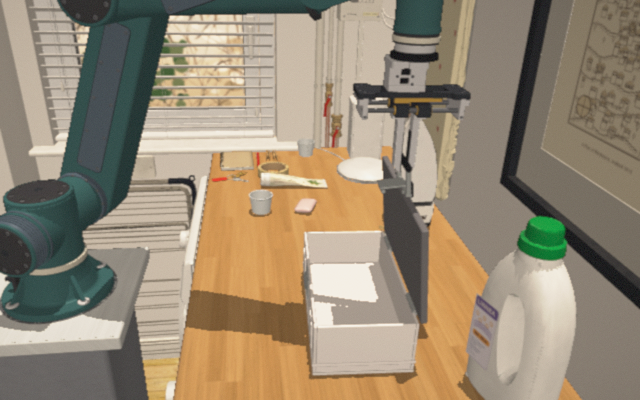

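```bash
python3 -m handwheel '[[[0,0.004,0.012],0,-1],[[0,0.002,0.012],0,-1],[[0,0,0.012],0,-1],[[0,0,0],0,-1],[[0,0,0],0,-1]]';python3 - <<'E'
from h import *
show();im=snap('side','s11.png');g=im['pixels'];cv2.imwrite('pics/s11z.png',cv2.resize(g[150:350,280:480],None,fx=3,fy=3,interpolation=cv2.INTER_CUBIC))
E
```

```text
t: 17.27
eef_pos: [0.6589, -0.1414, 0.2926]
ee_rot: [[-0.052, 0.003, 0.999], [-0.999, -0.001, -0.052], [0.001, -1.0, 0.003]]
force: [-3.6, -3.0, 6.6]
finger_gap: 0.122
t 17.27 pos [ 0.6589 -0.1414  0.2926] gap 0.122 F [-3.6 -3.   6.6]
[[-0.052  0.003  0.999]
 [-0.999 -0.001 -0.052]
 [ 0.001 -1.     0.003]]
q [-0.295  0.383  0.819 -0.     1.936 -0.243]
```

View pics/s11z.png

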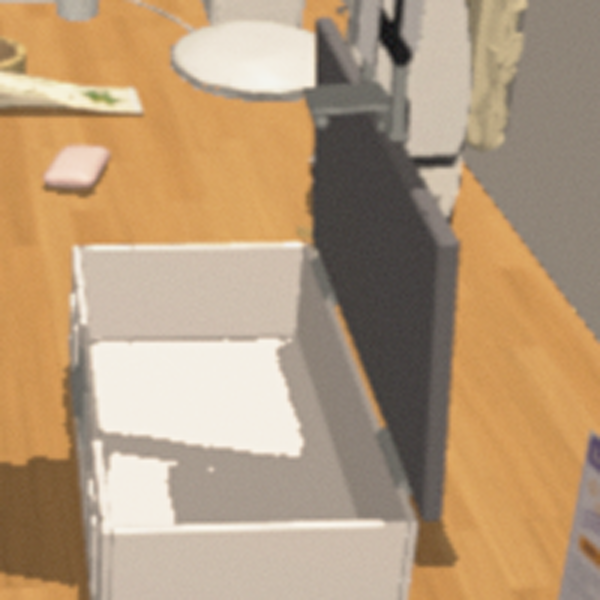

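```bash
python3 -m handwheel '[[[0,0,0],0,-0.6],[[0,0,0],0,-0.4],[[0,0,0],0,-0.234],[[0,0,0],0,-0.234],[[0,-0.1,0],0,-0.234],[[0,-0.15,0],0,-0.234],[[0,-0.1,0],0,-0.234],[[0,0,0],0,-0.234]]';python3 - <<'E'
from h import *
show();im=snap('side','s12.png');g=im['pixels'];cv2.imwrite('pics/s12z.png',cv2.resize(g[100:350,230:480],None,fx=2.4,fy=2.4,interpolation=cv2.INTER_CUBIC))
snap('top','t12.png');snap('wrist','w12.png')
E
```

```text
t: 18.32
eef_pos: [0.6595, -0.1414, 0.3801]
ee_rot: [[-0.052, 0.005, 0.999], [-0.999, -0.001, -0.052], [0.001, -1.0, 0.006]]
force: [0.7, -0.3, -0.4]
finger_gap: 0.387
t 18.32 pos [ 0.6595 -0.1414  0.3801] gap 0.387 F [ 0.7 -0.3 -0.4]
[[-0.052  0.005  0.999]
 [-0.999 -0.001 -0.052]
 [ 0.001 -1.     0.006]]
q [-0.295  0.45   0.549  0.     2.137 -0.243]
```

View pics/s12z.png

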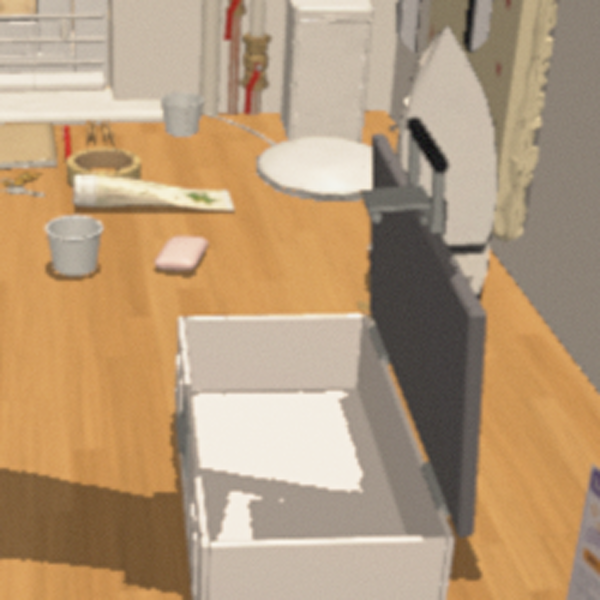

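View pics/t12.png

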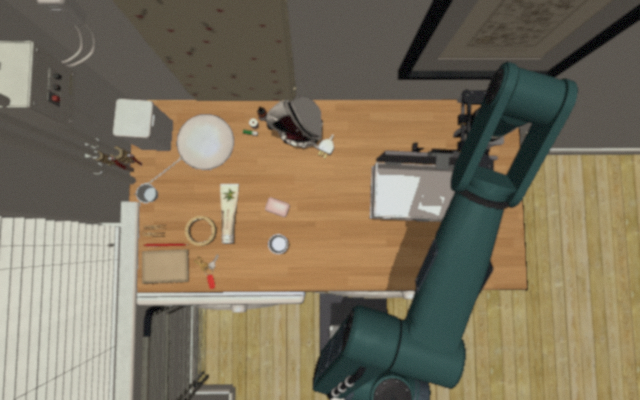

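```bash
python3 - <<'E'
from h import *
im=r.get_image('top');g=im['pixels'];hsv=cv2.cvtColor(g,cv2.COLOR_BGR2HSV)
print(g[207,277],hsv[207,277],g[200,255],hsv[200,255])
cv2.imwrite('pics/tz.png',cv2.resize(g[170:270,220:330],None,fx=6,fy=6,interpolation=cv2.INTER_CUBIC))
m=((hsv[...,1]<85)).astype(np.uint8)
sub=np.zeros_like(m);sub[190:260,255:305]=m[190:260,255:305]
n,lab,st,c=cv2.connectedComponentsWithStats(sub)
for i in range(1,n):
    if st[i,4]>30:
        ys,xs=np.where(lab==i);W=np.array([onz(im,x,y,.02 if c[i][1]<225 else .049)[:2] for x,y in zip(xs,ys)]).astype(np.float32)
        print(c[i],st[i],cv2.minAreaRect(W*1000),W.mean(0))
E
```

```text
[190 201 214] [ 14  29 214] [ 85 128 173] [ 15 130 173]
[277.00949367 206.7721519 ] [265 198  25  19 316] ((537.0936279296875, 327.1201477050781), (73.93265533447266, 46.81891632080078), 71.18006896972656) [0.53716713 0.32679334]
[277.77903683 243.74220963] [268 233  21  22 353] ((416.2904968261719, 321.96624755859375), (65.62928771972656, 62.803550720214844), 44.856327056884766) [0.416287   0.32188225]
```

View pics/tz.png

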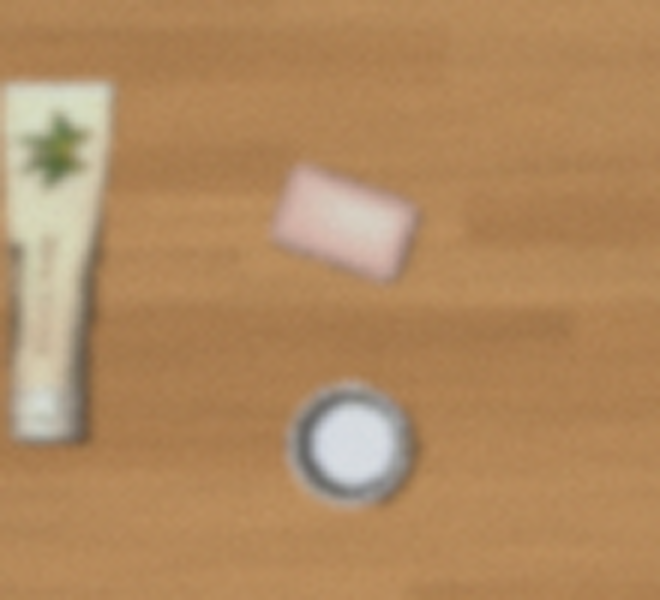

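View pics/w12.png

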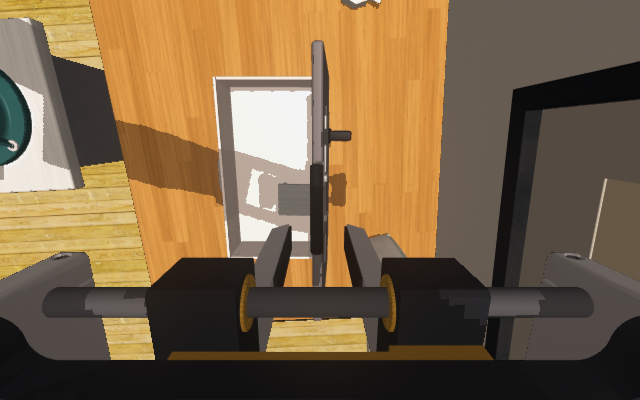

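Lid is upright and staying open, and the child-lock tab is off to one side. The soap is at (0.537, 0.327) with its long axis at 71°, and the cup is at (0.416, 0.322). Soap first.

```bash
python3 -m handwheel '[[[0,0,0],0.022,0.5],[[0,0,0],0.022,0.5],[[-0.1616,0,-0.1067],0,0.5],[[-0.1616,0,-0.1067],0,0.5],[[-0.1616,0,-0.1067],0,0.5],[[-0.1616,0,-0.1067],0,0.5],[[-0.1616,0,-0.1067],0,0.5],[[-0.1616,0,-0.1067],0,0.5],[[-0.1616,0,-0.1067],0,0.5],[[-0.1616,0,-0.1067],0,0.5],[[-0.1616,0,-0.1067],0,0.5],[[-0.1616,0,-0.1067],0,0.5],[[0,0.2,0],0,0.5],[[0,0.2,0],0,0.5],[[0,0.2,0],0,0.5],[[0,0.2,0],0,0.5],[[0,0,0],0,0.5]]';python3 - <<'E'
from h import *
show();im=snap('wrist','w13.png');snap('top','t13.png')
E
```

```text
t: 20.65
eef_pos: [0.5327, 0.3251, 0.1695]
ee_rot: [[-0.323, -0.014, 0.946], [-0.946, -0.007, -0.323], [0.011, -1.0, -0.011]]
force: [-0.4, 0.8, -0.0]
finger_gap: 0.751
t 20.65 pos [0.5327 0.3251 0.1695] gap 0.751 F [-0.4  0.8 -0. ]
[[-0.323 -0.014  0.946]
 [-0.946 -0.007 -0.323]
 [ 0.011 -1.    -0.011]]
q [0.457 0.271 1.206 0.    1.681 0.786]
```

View pics/w13.png

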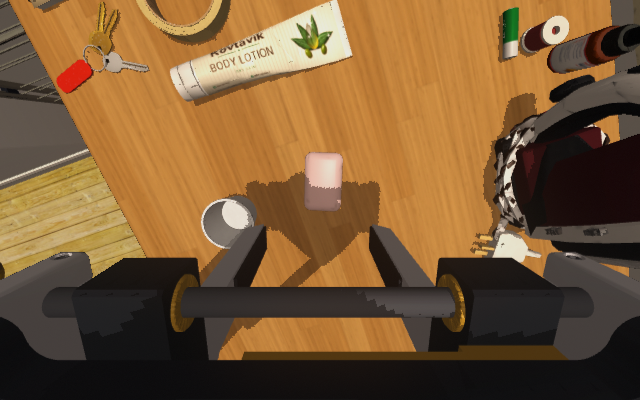

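View pics/t13.png

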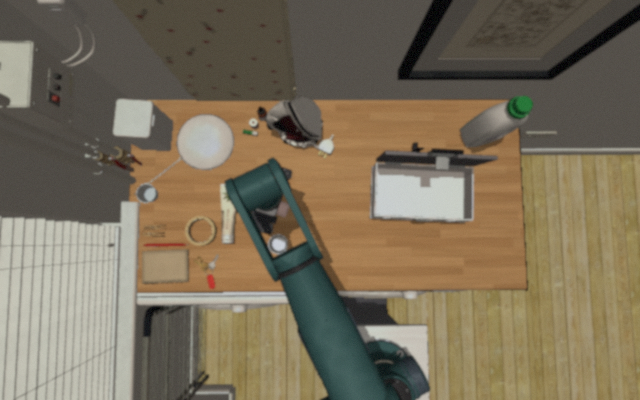

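```bash
python3 - <<'E'
from h import *
im=r.get_image('wrist');s=r.state();R=np.array(s['ee_rot']);p=np.array(s['eef_pos'])
hsv=cv2.cvtColor(im['pixels'],cv2.COLOR_BGR2HSV)
W=np.array([onz(im,u,v,.02) for u,v in [(305,154),(341,154),(341,210),(305,210)]]);c=W.mean(0);print(W,c,(R.T@(c-p)))
print(onz(im,228,222,.049))
E
```

```text
[[0.5353714  0.37314585 0.02      ]
 [0.57766873 0.35873701 0.02      ]
 [0.55578515 0.28991718 0.02      ]
 [0.51133986 0.30504695 0.02      ]] [0.54504128 0.33171175 0.02      ] [-0.00560051  0.16016698  0.00493651]
[0.42211251 0.32816548 0.049     ]
```

```bash
python3 -m handwheel '[[[-0.016,0.2,0.016],0,0.5],[[0,0.2,0],0,0.5],[[0,0.15,0],0,0.5],[[0,0.048,0],0,0.5],[[0,0.02,0],0,0.5],[[0,0,0],0,0.5]]';python3 - <<'E'
from h import *
show();im=snap('side','s14.png');g=im['pixels'];cv2.imwrite('pics/s14z.png',cv2.resize(g[90:240,220:370],None,fx=4,fy=4,interpolation=cv2.INTER_CUBIC))
E
```

```text
t: 21.55
eef_pos: [0.5437, 0.3305, 0.0256]
ee_rot: [[-0.323, 0.004, 0.946], [-0.946, 0.002, -0.323], [-0.003, -1.0, 0.003]]
force: [1.1, 0.4, -0.1]
finger_gap: 0.749
t 21.55 pos [0.5437 0.3305 0.0256] gap 0.749 F [ 1.1  0.4 -0.1]
[[-0.323  0.004  0.946]
 [-0.946  0.002 -0.323]
 [-0.003 -1.     0.003]]
q [0.457 0.357 1.386 0.    1.394 0.786]
```

View pics/s14z.png

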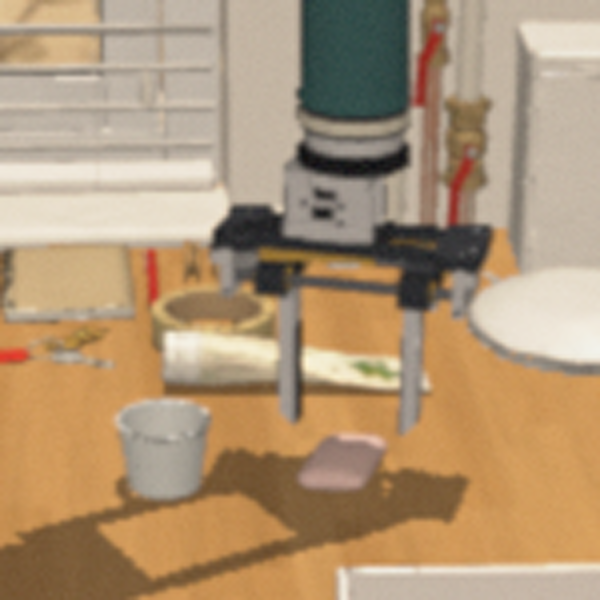

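```bash
python3 -m handwheel '[[[0.022,0,-0.021],0,0.5],[[0,0.04,0],0,0.5],[[0,0.04,0],0,0.5],[[0,0,0],0,0.5]]';python3 -m handwheel '[[[0,0.02,0],0,0.5],[[0,0.02,0],0,0.5],[[0,0,0],0,0.5]]';python3 - <<'E'
from h import *
im=snap('side','s15.png');g=im['pixels'];cv2.imwrite('pics/s15z.png',cv2.resize(g[90:240,220:370],None,fx=4,fy=4,interpolation=cv2.INTER_CUBIC));show()
im=snap('wrist','w15.png')
E
```

```text
t: 22.1
eef_pos: [0.534, 0.3256, 0.001]
ee_rot: [[-0.323, -0.003, 0.946], [-0.946, -0.001, -0.323], [0.002, -1.0, -0.002]]
force: [-0.3, -0.1, -0.3]
finger_gap: 0.749
t: 22.48
eef_pos: [0.5349, 0.326, -0.0077]
ee_rot: [[-0.323, -0.001, 0.946], [-0.946, -0.0, -0.323], [0.001, -1.0, -0.001]]
force: [0.6, 0.4, -0.3]
finger_gap: 0.751
t 22.52 pos [ 0.5351  0.3261 -0.0073] gap 0.748 F [-0.6 -0.   0.5]
[[-0.323 -0.     0.946]
 [-0.946 -0.    -0.323]
 [ 0.    -1.    -0.   ]]
q [0.457 0.37  1.439 0.    1.333 0.786]
```

View pics/s15z.png

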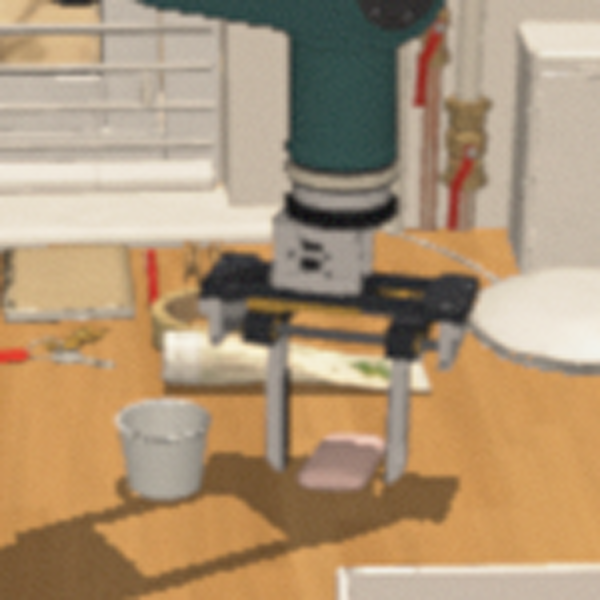

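View pics/w15.png

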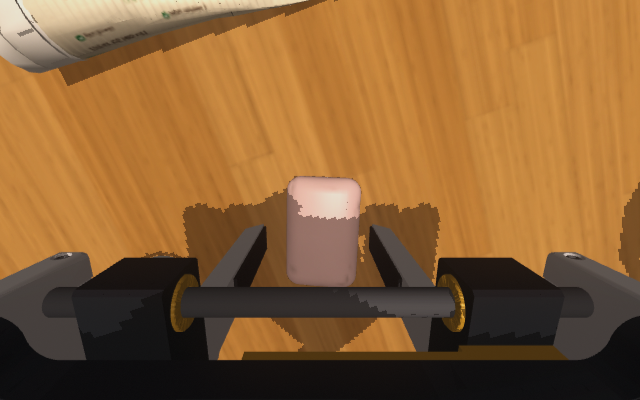

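```bash
python3 -m handwheel '[[[0,0,0],0,-1],[[0,0,0],0,-1],[[0,0,0],0,-1],[[0,0,0],0,-1],[[0,-0.1,0],0,-1],[[0,-0.2,0],0,-1],[[0,-0.2,0],0,-1],[[0,-0.2,0],0,-1],[[0,-0.2,0],0,-1],[[0,-0.1,0],0,-1],[[0,0,0],0,-1]]' 20;python3 - <<'E'
from h import *
show();im=snap('wrist','w16.png')
E
```

```text
t: 23.95
eef_pos: [0.5361, 0.3267, 0.2458]
ee_rot: [[-0.323, 0.005, 0.946], [-0.946, 0.003, -0.323], [-0.004, -1.0, 0.004]]
force: [0.2, -0.5, -0.7]
finger_gap: 0.491
t 23.95 pos [0.5361 0.3267 0.2458] gap 0.491 F [ 0.2 -0.5 -0.7]
[[-0.323  0.005  0.946]
 [-0.946  0.003 -0.323]
 [-0.004 -1.     0.004]]
q [0.457 0.256 1.073 0.    1.806 0.786]
```

View pics/w16.png

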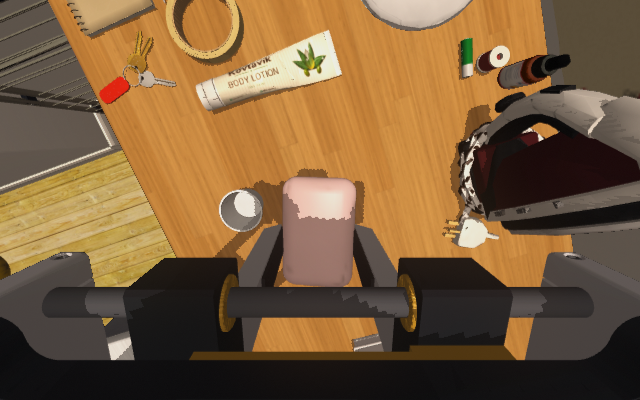

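```bash
python3 -m handwheel '[[[0,0,0],-0.0245,-1],[[0,0,0],-0.0245,-1],[[0,0,0],-0.0245,-1],[[0,0,0],-0.0245,-1],[[0,0,0],-0.0245,-1],[[0,0,0],-0.0245,-1],[[0,0,0],-0.0245,-1],[[0,0,0],-0.0245,-1],[[0,0,0],-0.0245,-1],[[0,0,0],-0.0245,-1],[[0,0,0],-0.0245,-1],[[0,0,0],-0.0245,-1],[[0,0,0],0,-1]]'; python3 -m handwheel '[[[0.014,0,-0.2],0,-1],[[0.014,0,-0.2],0,-1],[[0.014,0,-0.2],0,-1],[[0.014,0,-0.2],0,-1],[[0.014,0,-0.2],0,-1],[[0.014,0,-0.2],0,-1],[[0.014,0,-0.2],0,-1],[[0.014,0,-0.2],0,-1],[[0.014,0,-0.2],0,-1],[[0.014,0,-0.2],0,-1],[[0,0,0],0,-1],[[0,0,0],0,-1]]';python3 - <<'E'
from h import *
show();im=snap('wrist','w17.png');im=snap('side','s17.png')
E
```

```text
t: 25.62
eef_pos: [0.5344, 0.3257, 0.2399]
ee_rot: [[0.999, -0.005, 0.054], [-0.054, -0.002, 0.999], [-0.004, -1.0, -0.002]]
force: [-0.0, -0.1, 0.4]
finger_gap: 0.493
t: 27.12
eef_pos: [0.5436, -0.1744, 0.2418]
ee_rot: [[0.999, -0.002, 0.054], [-0.054, 0.002, 0.999], [-0.002, -1.0, 0.002]]
force: [-0.6, -0.2, -0.5]
finger_gap: 0.491
t 27.12 pos [ 0.5436 -0.1744  0.2418] gap 0.491 F [-0.6 -0.2 -0.5]
[[ 0.999 -0.002  0.054]
 [-0.054  0.002  0.999]
 [-0.002 -1.     0.002]]
q [-4.100e-01  1.320e-01  1.227e+00  1.000e-03  1.785e+00 -1.927e+00]
```

View pics/w17.png

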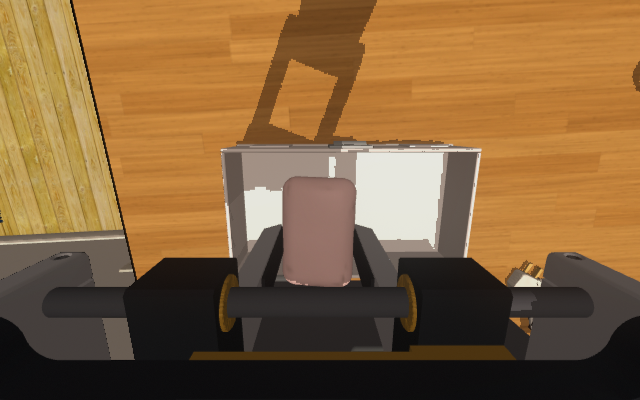

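View pics/s17.png

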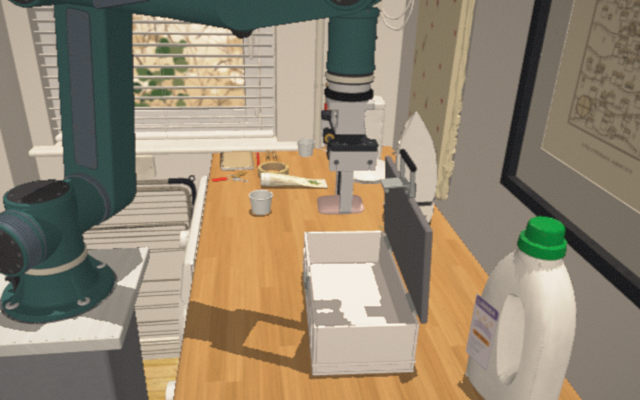

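```bash
python3 -m handwheel '[[[0,0.2,0],0,-1],[[0,0.2,0],0,-1],[[0,0.2,0],0,-1],[[0,0.2,0],0,-1],[[0,0.1,0],0,-1],[[0,0.05,0],0,-1],[[0,0,0],0,-1],[[0,0,0],0,0.3],[[0,0,0],0,0.3],[[0,0,0],0,0.3]]';python3 - <<'E'
from h import *
show();im=snap('wrist','w18.png')
E
```

```text
t: 28.48
eef_pos: [0.5448, -0.1754, 0.0067]
ee_rot: [[0.999, 0.002, 0.052], [-0.052, -0.001, 0.999], [0.002, -1.0, -0.001]]
force: [0.1, 0.7, -0.2]
finger_gap: 0.65
t 28.48 pos [ 0.5448 -0.1754  0.0067] gap 0.65 F [ 0.1  0.7 -0.2]
[[ 0.999  0.002  0.052]
 [-0.052 -0.001  0.999]
 [ 0.002 -1.    -0.001]]
q [-0.411  0.244  1.572  0.     1.323 -1.929]
```

View pics/w18.png

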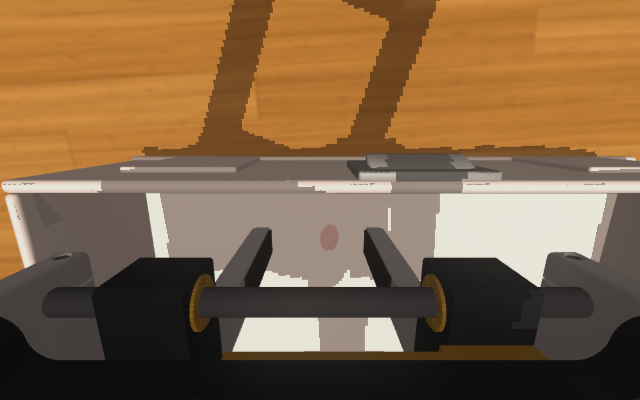

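```bash
python3 -m handwheel '[[[0,-0.1,0],0,0.3],[[0,-0.2,0],0,0.3],[[0,-0.2,0],0,0.3],[[0,-0.2,0],0,0.3],[[0,-0.2,0],0,0.3],[[0,-0.1,0],0,0.3],[[0,0,0],0,0.3]]';python3 - <<'E'
from h import *
show();im=snap('wrist','w19.png');im=snap('side','s19.png');g=im['pixels'];cv2.imwrite('pics/s19z.png',cv2.resize(g[180:380,280:440],None,fx=3.5,fy=3,interpolation=cv2.INTER_CUBIC))
E
```

```text
t: 29.4
eef_pos: [0.5451, -0.1755, 0.2586]
ee_rot: [[0.999, 0.006, 0.053], [-0.053, -0.002, 0.999], [0.006, -1.0, -0.002]]
force: [0.1, -0.4, -0.5]
finger_gap: 0.653
t 29.4 pos [ 0.5451 -0.1755  0.2586] gap 0.653 F [ 0.1 -0.4 -0.5]
[[ 0.999  0.006  0.053]
 [-0.053 -0.002  0.999]
 [ 0.006 -1.    -0.002]]
q [-0.411  0.13   1.196  0.     1.809 -1.929]
```

View pics/w19.png

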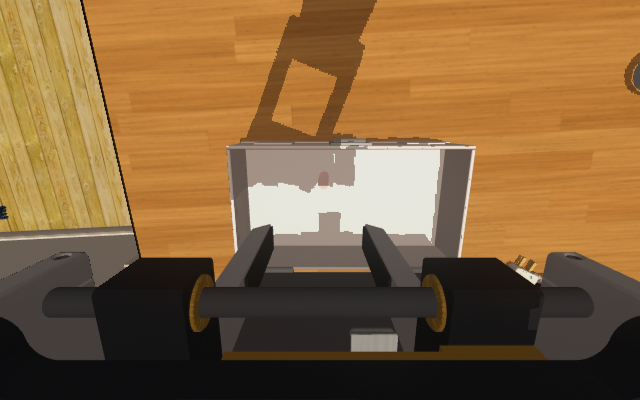

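View pics/s19z.png

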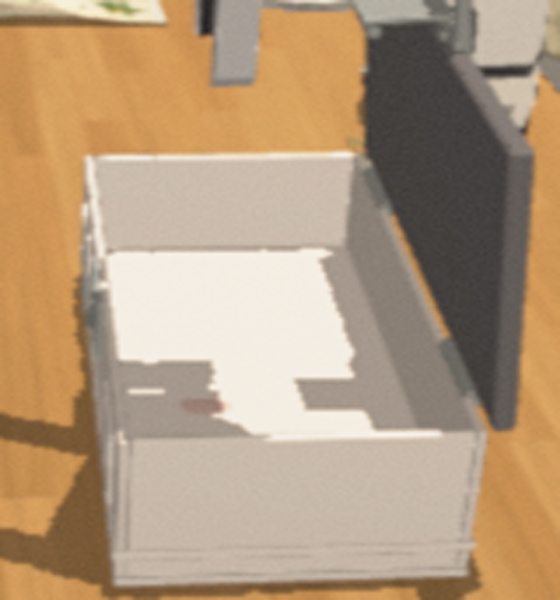

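The soap is inside the chest: only its crown, at (323,180), shows above the drawn floor. Next I'll re-check where the cup is.

```bash
python3 - <<'E'
from h import *
im=snap('top','t20.png');g=im['pixels'];hsv=cv2.cvtColor(g,cv2.COLOR_BGR2HSV)
m=((hsv[...,1]<85)).astype(np.uint8)
sub=np.zeros_like(m);sub[190:270,240:310]=m[190:270,240:310]
n,lab,st,c=cv2.connectedComponentsWithStats(sub)
for i in range(1,n):
    if st[i,4]>30:
        ys,xs=np.where(lab==i);W=np.array([onz(im,x,y,.045)[:2] for x,y in zip(xs,ys)]).astype(np.float32)
        print(c[i],st[i],cv2.minEnclosingCircle(W*1000),W.mean(0))
w=cv2.imread('pics/w19.png')
iw=r.get_image('wrist');print(onz(iw,323,180,.025)); show()
E
```

```text
[277.76420455 243.78409091] [268 233  21  22 352] ((416.4610900878906, 322.0921325683594), 34.121700286865234) [0.41613606 0.322233  ]
[ 0.54306834 -0.16620784  0.025     ]
t 29.6 pos [ 0.5432 -0.1747  0.253 ] gap 0.647 F [0.1 0.5 0.1]
[[ 0.999 -0.004  0.053]
 [-0.053  0.002  0.999]
 [-0.004 -1.     0.002]]
q [-0.411  0.133  1.203  0.     1.809 -1.929]
```

View pics/t20.png

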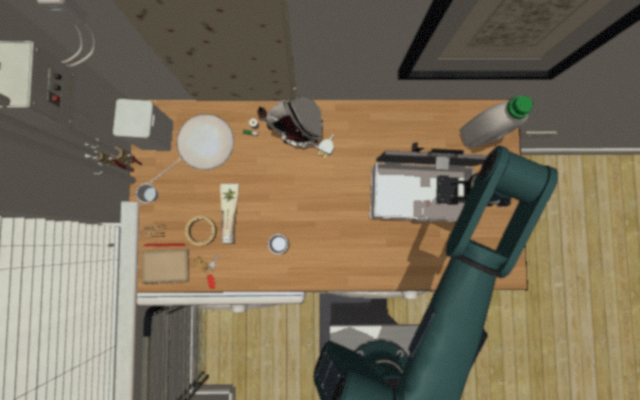

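```bash
python3 -m handwheel '[[[-0.0613,0,0.1957],0,0.3],[[-0.0613,0,0.1957],0,0.9],[[-0.0613,0,0.1957],0,0.9],[[-0.0613,0,0.1957],0,0.9],[[-0.0613,0,0.1957],0,0.9],[[-0.0613,0,0.1957],0,0.9],[[-0.0613,0,0.1957],0,0.9],[[-0.0613,0,0.1957],0,0.9],[[-0.0613,0,0.1957],0,0.9],[[-0.0613,0,0.1957],0,0.9],[[0,0.2,0],0,0.9],[[0,0.2,0],0,0.9],[[0,0.12,0],0,0.9],[[0,0,0],0,0.9],[[0,0,0],0,0.9],[[0,0,0],0,0.9]]';python3 - <<'E'
from h import *
im=snap('wrist','w21.png');show()
for u in(0,): pass
E
```

```text
t: 31.6
eef_pos: [0.4177, 0.3222, 0.1275]
ee_rot: [[0.999, 0.003, 0.053], [-0.053, 0.002, 0.999], [0.003, -1.0, 0.002]]
force: [0.0, -1.1, 0.3]
finger_gap: 0.953
t 31.65 pos [0.4176 0.3221 0.1274] gap 0.949 F [0.  0.1 0.5]
[[ 0.999  0.003  0.053]
 [-0.053  0.002  0.999]
 [ 0.003 -1.     0.002]]
q [ 0.549  0.057  1.534  0.     1.547 -0.969]
```

View pics/w21.png

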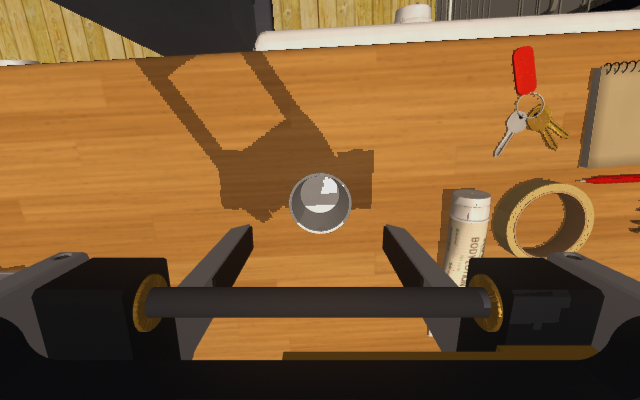

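```bash
python3 - <<'E'
from h import *
im=r.get_image('wrist');print(onz(im,320,203,.049))
E
python3 -m handwheel '[[[0,0.2,0],0,0.9],[[0,0.15,0],0,0.9],[[0,0.1,0],0,0.9],[[0,0.044,0],0,0.9],[[0,0,0],0,0.9],[[0,0,0],0,-1],[[0,0,0],0,-1],[[0,0,0],0,-1],[[0,0,0],0,-1],[[0,0,0],0,-1],[[0,-0.05,0],0,-1],[[0,-0.1,0],0,-1],[[0,-0.2,0],0,-1],[[0,-0.2,0],0,-1],[[0,-0.2,0],0,-1],[[0,-0.2,0],0,-1],[[0,0,0],0,-1]]' 12;python3 - <<'E'
from h import *
show();im=snap('wrist','w22.png')
E
```

```text
[0.41611332 0.32482985 0.049     ]
t: 33.83
eef_pos: [0.4184, 0.3226, 0.2455]
ee_rot: [[0.999, 0.009, 0.052], [-0.052, 0.005, 0.999], [0.009, -1.0, 0.006]]
force: [0.6, -0.1, -0.3]
finger_gap: 0.656
t 33.83 pos [0.4184 0.3226 0.2455] gap 0.656 F [ 0.6 -0.1 -0.3]
[[ 0.999  0.009  0.052]
 [-0.052  0.005  0.999]
 [ 0.009 -1.     0.006]]
q [ 0.55   0.026  1.333 -0.     1.772 -0.969]
```

View pics/w22.png

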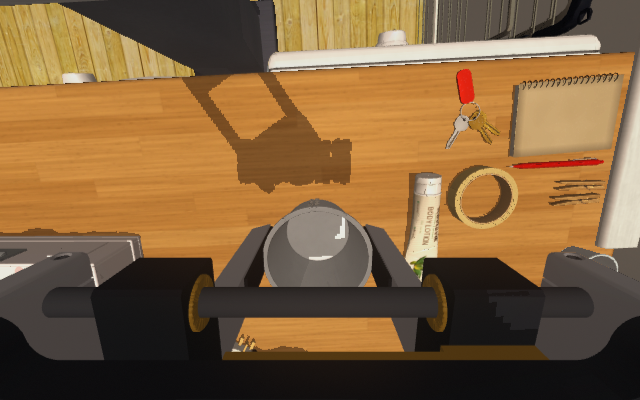

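```bash
python3 -m handwheel '[[[0.0736,0,-0.197],0,-1],[[0.0736,0,-0.197],0,-1],[[0.0736,0,-0.197],0,-1],[[0.0736,0,-0.197],0,-1],[[0.0736,0,-0.197],0,-1],[[0.0736,0,-0.197],0,-1],[[0.0736,0,-0.197],0,-1],[[0.0736,0,-0.197],0,-1],[[0,0,0],0,-1],[[0,0,0],0,-1],[[0,0.2,0],0,-1],[[0,0.2,0],0,-1],[[0,0.2,0],0,-1],[[0,0.1,0],0,-1],[[0,0,0],0,-1],[[0,0,0],0,-1]]';python3 - <<'E'
from h import *
im=snap('wrist','w23.png');im=snap('side','s23.png');show()
E
```

```text
t: 35.88
eef_pos: [0.5437, -0.0787, 0.066]
ee_rot: [[0.999, 0.002, 0.051], [-0.051, -0.0, 0.999], [0.002, -1.0, -0.0]]
force: [0.9, -0.8, -0.0]
finger_gap: 0.656
t 35.98 pos [ 0.5443 -0.0793  0.0667] gap 0.653 F [ 0.1  0.7 -0. ]
[[ 0.999  0.004  0.052]
 [-0.052 -0.001  0.999]
 [ 0.004 -1.    -0.001]]
q [-0.248  0.144  1.563  0.     1.431 -1.767]
```

View pics/w23.png

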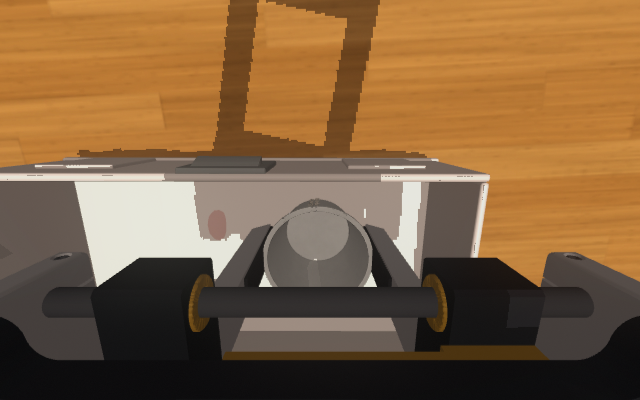

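View pics/s23.png

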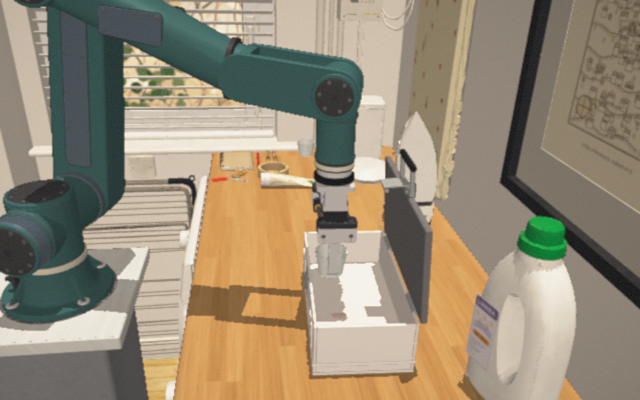

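```bash
python3 -m handwheel '[[[0,0.1,0],0,-1],[[0,0.06,0],0,-1],[[0,0.03,0],0,-1],[[0,0,0],0,-1],[[0,0,0],0,-1]]'; python3 -m handwheel '[[[0,0.016,0],0,-1],[[0,0,0],0,-1]]'
```

```text
t: 36.6
eef_pos: [0.5436, -0.0797, 0.0178]
ee_rot: [[0.999, 0.001, 0.052], [-0.052, -0.0, 0.999], [0.001, -1.0, -0.0]]
force: [-0.5, 0.2, -0.2]
finger_gap: 0.654
t: 36.85
eef_pos: [0.5429, -0.0795, 0.0129]
ee_rot: [[0.999, -0.0, 0.052], [-0.052, 0.0, 0.999], [-0.0, -1.0, 0.0]]
force: [-0.1, -0.9, 0.8]
finger_gap: 0.654
```

```bash
python3 -m handwheel '[[[0,0,0],0,0],[[0,0,0],0,0.5],[[0,0,0],0,0.55],[[0,0,0],0,0.55],[[0,-0.06,0],0,0.55],[[0,-0.15,0],0,0.55],[[0,-0.2,0],0,0.55],[[0,-0.2,0],0,0.55],[[0,-0.2,0],0,0.55],[[0,-0.2,0],0,0.55],[[0,-0.2,0],0,0],[[0,-0.2,0],0,-1],[[0,-0.1,0],0,-1],[[0,0,0],0,-1]]';python3 - <<'E'
from h import *
im=snap('wrist','w24.png');im=snap('side','s24.png');show();g=im['pixels'];cv2.imwrite('pics/s24z.png',cv2.resize(g[130:380,280:460],None,fx=3,fy=2.4,interpolation=cv2.INTER_CUBIC))
snap('top','t24.png')
E
```

```text
t: 38.6
eef_pos: [0.5433, -0.0796, 0.3942]
ee_rot: [[0.999, 0.007, 0.052], [-0.052, -0.002, 0.999], [0.007, -1.0, -0.001]]
force: [0.7, 0.8, 0.4]
finger_gap: 0.388
t 38.7 pos [ 0.5427 -0.0795  0.39  ] gap 0.301 F [ 0.3 -0.4 -0.3]
[[ 0.999 -0.     0.052]
 [-0.052  0.     0.999]
 [-0.    -1.     0.   ]]
q [-0.249  0.134  0.929  0.     2.079 -1.767]
```

View pics/w24.png

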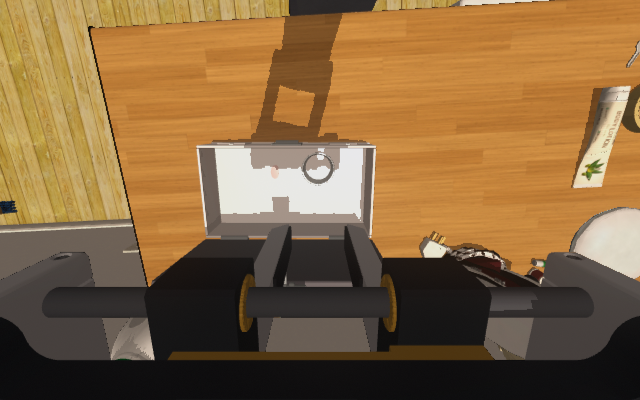

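View pics/s24z.png

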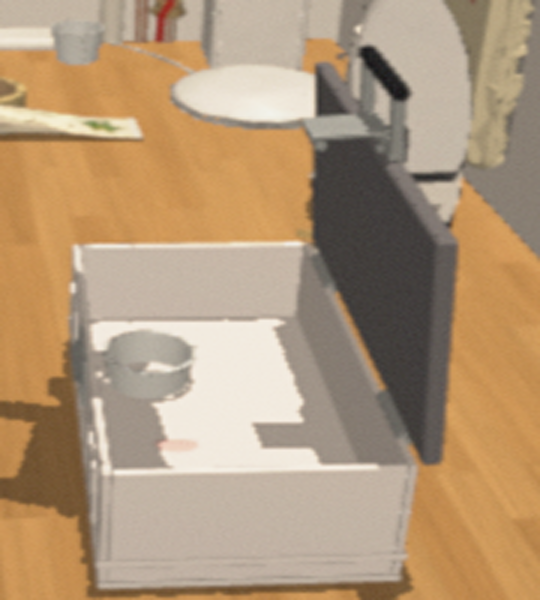

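View pics/t24.png

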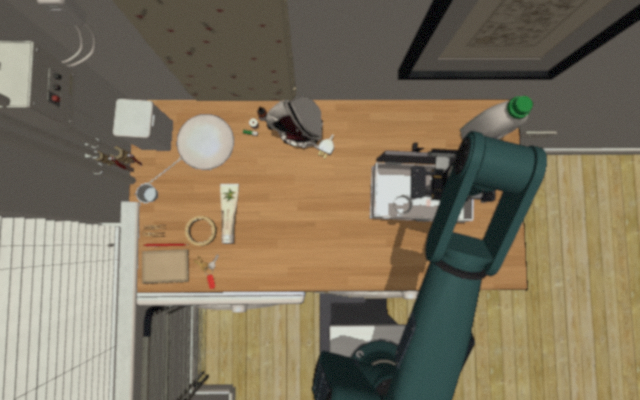

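Both objects are in the chest, with the cup at (318,168) and the soap crown at (275,172). Nothing is left out on the worktop. Now I'll close the gripper, turn it so its body clears the catch bar, and go behind the lid.

```bash
python3 -m handwheel '[[[0,0,0],0.025,-1],[[0,0,0],0.025,-1],[[0,0,0],0.025,-1],[[0,0,0],0.025,-1],[[0,0,0],0.025,-1],[[0,0,0],0.025,-1],[[0,0,0],0.025,-1],[[0,0,0],0.025,-1],[[0,0,0],0.025,-1],[[0,0,0],0.025,-1],[[0,0,0],0,-1],[[-0.06,0,0.154],0,-1],[[-0.06,0,0.154],0,-1],[[-0.06,0,0.154],0,-1],[[-0.06,0,0.154],0,-1],[[0,0,0],0,-1],[[0,0,0],0,-1]]' 20;python3 - <<'E'
from h import *
im=snap('wrist','w25.png');im=snap('side','s25.png');show()
E
```

```text
t: 40.88
eef_pos: [0.6994, -0.0279, 0.3896]
ee_rot: [[-0.051, -0.002, 0.999], [-0.999, 0.0, -0.051], [-0.0, -1.0, -0.002]]
force: [-0.3, -0.8, 1.0]
finger_gap: 0.009
t 40.98 pos [ 0.6985 -0.0281  0.3927] gap 0.006 F [-0.4 -0.2  0.5]
[[-0.052  0.002  0.999]
 [-0.999 -0.    -0.052]
 [ 0.    -1.     0.002]]
q [-0.121  0.555  0.369 -0.     2.216 -0.069]
```

View pics/w25.png

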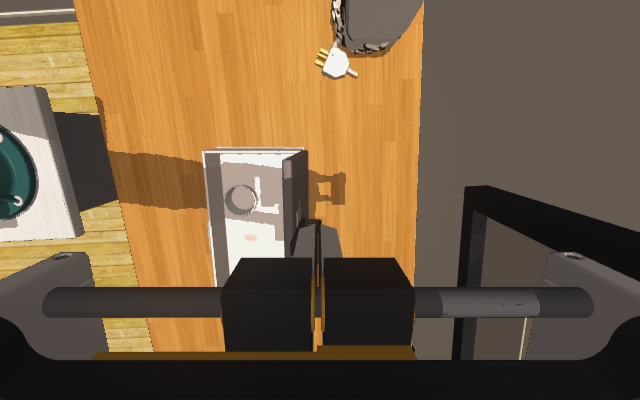

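View pics/s25.png

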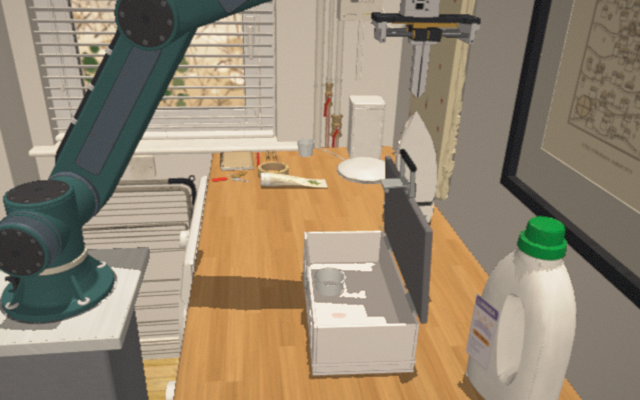

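```bash
python3 - <<'E'
from h import *
im=r.get_image('wrist');c=np.array([.577,-.136]);ex=np.array([.9986,-.052]);ey=np.array([.052,.9986])
for u,v in [(307,150),(297,152),(284,160)]:
  p=onz(im,u,v,.272)[:2]-c;print(u,v,p@ex,p@ey)
p=np.array(r.state()['eef_pos'])[:2]-c;print(p@ex,p@ey)
E
```

```text
307 150 0.10357704673784127 0.16452250756964026
297 152 0.09248931009234905 0.16233966419255988
284 160 0.0778476654334235 0.15353805374295912
0.11559208939325667 0.11402012615821287
```

```bash
python3 -m handwheel '[[[0,0,0.06],0,-1],[[0,0.2,0],0,-1],[[0,0.2,0],0,-1],[[0,0.2,0],0,-1],[[0,0.08,0],0,-1],[[0,0,0],0,-1],[[0,0,0],0,-1]]' 20;python3 - <<'E'
from h import *
im=snap('wrist','w26.png');im=snap('side','s26.png');show();g=im['pixels'];cv2.imwrite('pics/s26z.png',cv2.resize(g[50:330,290:490],None,fx=2.6,fy=2.1,interpolation=cv2.INTER_CUBIC))
E
```

```text
t: 41.9
eef_pos: [0.715, -0.0288, 0.2239]
ee_rot: [[-0.053, 0.005, 0.999], [-0.999, -0.0, -0.053], [0.0, -1.0, 0.005]]
force: [0.2, -1.0, 0.2]
finger_gap: 0.005
t 42.0 pos [ 0.7155 -0.0287  0.2238] gap 0.003 F [-0.2  0.1  0.2]
[[-0.053  0.005  0.999]
 [-0.999 -0.001 -0.053]
 [ 0.    -1.     0.005]]
q [-0.119  0.469  0.837  0.     1.83  -0.067]
```

View pics/w26.png

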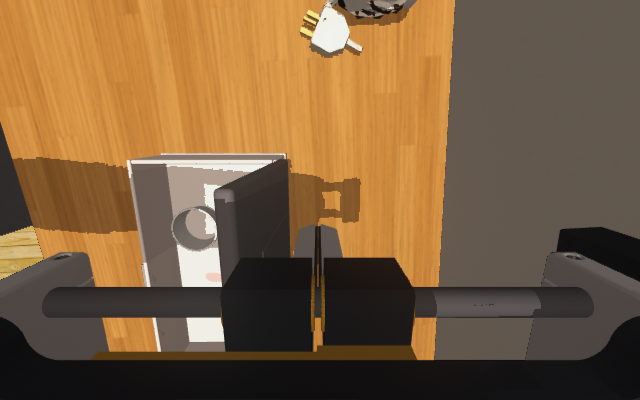

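View pics/s26z.png

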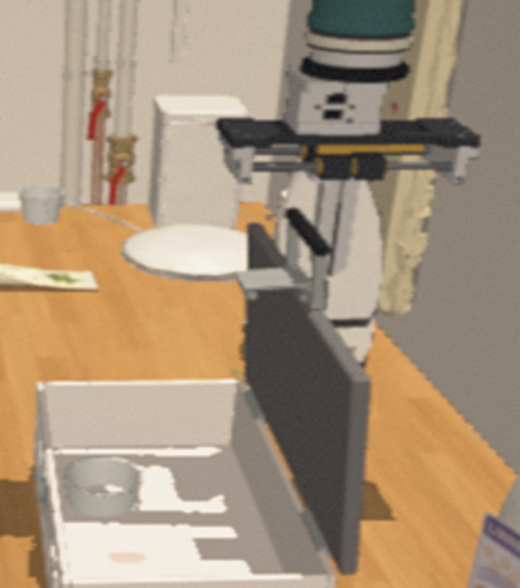

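```bash
python3 - <<'E'
import numpy as np
th=np.r_[1.5:0.0:31j]
X=-130*np.cos(th)+13*np.sin(th);Z=130*np.sin(th)+13*np.cos(th)
print(' '.join('%d:[%.3f,%.3f]'%(i,-b,a) for i,(a,b) in enumerate(zip(np.diff(X)/250,np.diff(Z)/250))))
print([(round(t,2),round(.577+.9986*(x+8+85)/1000+.052*-.115*-1,4),round(z/1000+.089,4)) for t,x,z in zip(th[::5],X[::5],Z[::5])])
E
python3 -m handwheel '[[[0,0,-0.04],0,-1],[[0,0,-0.04],0,-1],[[0,0.008,-0.04],0,-1],[[0,0.008,-0.02],0,-1],[[0,0,0],0,-1]]'
```

```text
0:[-0.000,-0.026] 1:[0.001,-0.026] 2:[0.003,-0.026] 3:[0.004,-0.026] 4:[0.005,-0.026] 5:[0.006,-0.025] 6:[0.008,-0.025] 7:[0.009,-0.025] 8:[0.010,-0.024] 9:[0.011,-0.024] 10:[0.012,-0.023] 11:[0.014,-0.022] 12:[0.015,-0.022] 13:[0.016,-0.021] 14:[0.017,-0.020] 15:[0.018,-0.019] 16:[0.019,-0.018] 17:[0.020,-0.017] 18:[0.020,-0.016] 19:[0.021,-0.015] 20:[0.022,-0.014] 21:[0.023,-0.013] 22:[0.023,-0.012] 23:[0.024,-0.011] 24:[0.024,-0.010] 25:[0.025,-0.008] 26:[0.025,-0.007] 27:[0.025,-0.006] 28:[0.026,-0.005] 29:[0.026,-0.003]
[(np.float64(1.5), np.float64(0.6796), np.float64(0.2196)), (np.float64(1.25), np.float64(0.6472), np.float64(0.2165)), (np.float64(1.0), np.float64(0.6166), np.float64(0.2054)), (np.float64(0.75), np.float64(0.5897), np.float64(0.1871)), (np.float64(0.5), np.float64(0.5681), np.float64(0.1627)), (np.float64(0.25), np.float64(0.5533), np.float64(0.1338)), (np.float64(0.0), np.float64(0.546), np.float64(0.102))]
t: 42.62
eef_pos: [0.6795, -0.0266, 0.2169]
ee_rot: [[-0.052, 0.001, 0.999], [-0.999, 0.0, -0.052], [-0.0, -1.0, 0.001]]
force: [0.9, 1.1, 1.0]
finger_gap: 0.001
```

```bash
python3 -m handwheel '[[[0,0,-0.026],0,-1],[[0,0,-0.026],0,-1],[[0,0,-0.026],0,-1],[[0,0.002,-0.026],0,-1],[[0,0.004,-0.026],0,-1],[[0,0.006,-0.025],0,-1]]';python3 - <<'E'
from h import *
show();im=snap('side','s27.png');g=im['pixels'];cv2.imwrite('pics/s27z.png',cv2.resize(g[50:330,290:490],None,fx=2.6,fy=2.1,interpolation=cv2.INTER_CUBIC))
E
```

```text
t: 43.38
eef_pos: [0.6408, -0.0246, 0.2134]
ee_rot: [[-0.052, 0.001, 0.999], [-0.999, 0.0, -0.052], [-0.0, -1.0, 0.001]]
force: [2.0, 0.3, -0.8]
finger_gap: 0.005
t 43.38 pos [ 0.6408 -0.0246  0.2134] gap 0.005 F [ 2.   0.3 -0.8]
[[-0.052  0.001  0.999]
 [-0.999  0.    -0.052]
 [-0.    -1.     0.001]]
q [-0.127  0.291  1.094  0.     1.756 -0.074]
```

View pics/s27z.png

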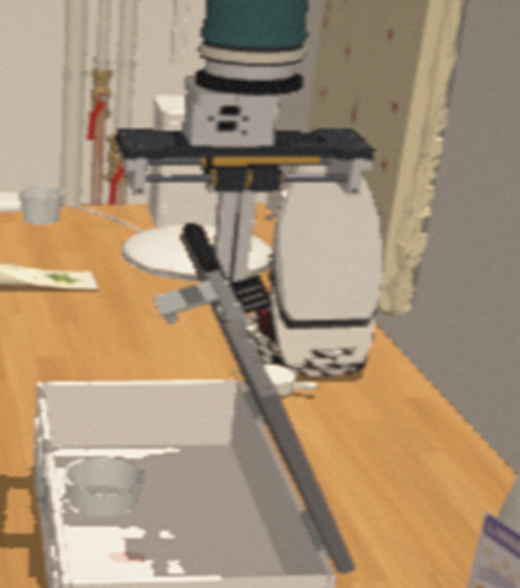

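```bash
python3 -m handwheel '[[[0,0.008,-0.025],0,-1],[[0,0.009,-0.025],0,-1],[[0,0.010,-0.024],0,-1],[[0,0.011,-0.024],0,-1],[[0,0.012,-0.023],0,-1],[[0,0.014,-0.022],0,-1],[[0,0.015,-0.022],0,-1],[[0,0.016,-0.021],0,-1]]';python3 -m handwheel '[[[0,0.017,-0.020],0,-1],[[0,0.018,-0.019],0,-1],[[0,0.019,-0.018],0,-1],[[0,0.020,-0.017],0,-1],[[0,0.020,-0.016],0,-1]]';python3 - <<'E'
from h import *
im=snap('side','s28.png');g=im['pixels'];cv2.imwrite('pics/s28z.png',cv2.resize(g[90:370,270:470],None,fx=2.6,fy=2.1,interpolation=cv2.INTER_CUBIC));show()
E
```

```text
t: 44.42
eef_pos: [0.5946, -0.0222, 0.1896]
ee_rot: [[-0.052, 0.001, 0.999], [-0.999, 0.0, -0.052], [-0.0, -1.0, 0.001]]
force: [2.3, 0.4, 0.0]
finger_gap: 0.004
t: 45.05
eef_pos: [0.5715, -0.0209, 0.1664]
ee_rot: [[-0.052, -0.001, 0.999], [-0.999, 0.0, -0.052], [-0.0, -1.0, -0.001]]
force: [0.3, 0.7, 5.4]
finger_gap: 0.006
t 45.1 pos [ 0.5708 -0.0209  0.1655] gap 0.006 F [0.9 0.5 4.5]
[[-0.052 -0.002  0.999]
 [-0.999  0.    -0.052]
 [-0.    -1.    -0.002]]
q [-0.136  0.143  1.365 -0.     1.636 -0.083]
```

View pics/s28z.png

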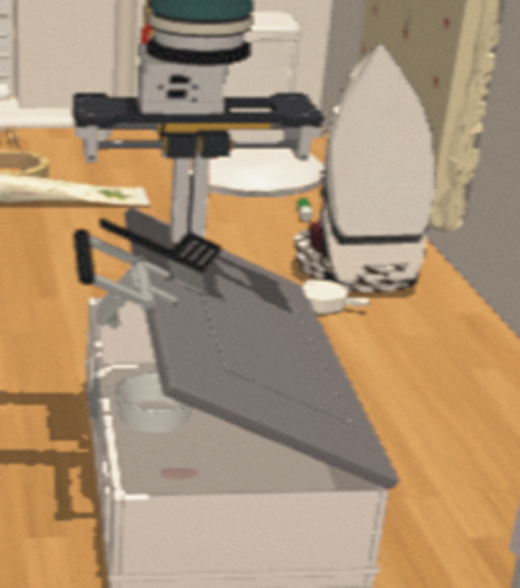

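```bash
python3 -m handwheel '[[[0,0.021,-0.015],0,-1],[[0,0.022,-0.014],0,-1],[[0,0.023,-0.013],0,-1],[[0,0.023,-0.012],0,-1],[[0,0.024,-0.011],0,-1],[[0,0.024,-0.010],0,-1],[[0,0.025,-0.008],0,-1]]';python3 -m handwheel '[[[0,0.025,-0.006],0,-1],[[0,0.025,-0.005],0,-1],[[0,0.026,-0.004],0,-1]]';python3 - <<'E'
from h import *
im=snap('side','s29.png');g=im['pixels'];cv2.imwrite('pics/s29z.png',cv2.resize(g[90:370,270:470],None,fx=2.6,fy=2.1,interpolation=cv2.INTER_CUBIC));show()
E
```

```text
t: 45.98
eef_pos: [0.5506, -0.0198, 0.1261]
ee_rot: [[-0.052, -0.001, 0.999], [-0.999, 0.0, -0.052], [-0.0, -1.0, -0.001]]
force: [-1.2, -0.1, 6.6]
finger_gap: 0.005
t: 46.35
eef_pos: [0.5466, -0.0196, 0.109]
ee_rot: [[-0.052, -0.001, 0.999], [-0.999, -0.0, -0.052], [0.0, -1.0, -0.001]]
force: [-5.6, 0.9, 14.9]
finger_gap: 0.005
t 46.4 pos [ 0.5464 -0.0196  0.1081] gap 0.005 F [-3.3  0.2 11.1]
[[-0.052 -0.002  0.999]
 [-0.999 -0.    -0.052]
 [ 0.    -1.    -0.002]]
q [-0.139  0.114  1.512 -0.     1.518 -0.087]
```

View pics/s29z.png

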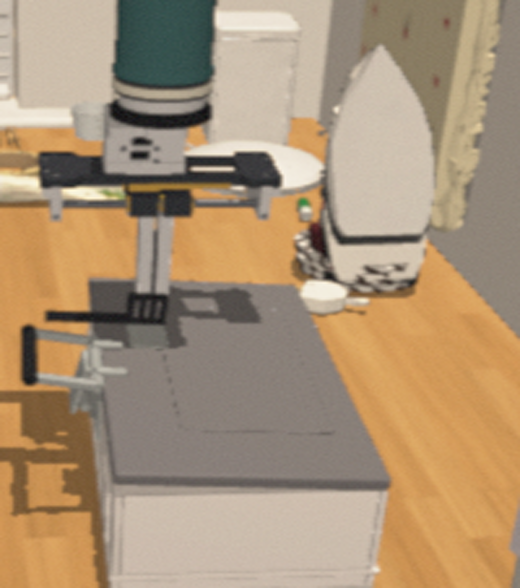

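```bash
python3 -m handwheel '[[[0,0.014,0],0,-1],[[0,0.008,0],0,-1],[[0,0,0],0,-1]]';python3 -m handwheel '[[[0,0.01,0],0,-1],[[0,0,0],0,-1],[[0,0,0],0,-1]]'
```

```text
t: 46.78
eef_pos: [0.5458, -0.0196, 0.1013]
ee_rot: [[-0.052, -0.004, 0.999], [-0.999, 0.0, -0.052], [-0.0, -1.0, -0.004]]
force: [-4.3, 0.5, 7.1]
finger_gap: 0.004
t: 47.15
eef_pos: [0.5457, -0.0196, 0.1004]
ee_rot: [[-0.052, -0.004, 0.999], [-0.999, 0.0, -0.052], [0.0, -1.0, -0.004]]
force: [-6.1, 1.0, 12.8]
finger_gap: 0.006
```

```bash
python3 -m handwheel '[[[0,-0.012,0],0,-1],[[0,0,0],0,-1],[[0,0,0],0,-1]]';python3 -m handwheel '[[[0,-0.012,0],0,-1],[[0,0,0],0,-1],[[0,0,0],0,-1]]';python3 - <<'E'
from h import *
im=snap('side','s30.png');g=im['pixels'];cv2.imwrite('pics/s30z.png',cv2.resize(g[190:330,260:420],None,fx=4.5,fy=4.2,interpolation=cv2.INTER_CUBIC));show()
E
```

```text
t: 47.52
eef_pos: [0.5458, -0.0196, 0.1019]
ee_rot: [[-0.052, -0.004, 0.999], [-0.999, 0.0, -0.052], [-0.0, -1.0, -0.004]]
force: [-3.4, 0.6, 7.6]
finger_gap: 0.005
t: 47.9
eef_pos: [0.5471, -0.0197, 0.1036]
ee_rot: [[-0.052, -0.002, 0.999], [-0.999, 0.0, -0.052], [-0.0, -1.0, -0.002]]
force: [0.1, 0.7, -0.3]
finger_gap: 0.007
t 47.95 pos [ 0.5472 -0.0197  0.1037] gap 0.005 F [ 0.7  0.3 -0.7]
[[-0.052 -0.002  0.999]
 [-0.999  0.    -0.052]
 [-0.    -1.    -0.002]]
q [-0.14   0.118  1.516  0.     1.509 -0.087]
```

View pics/s30z.png

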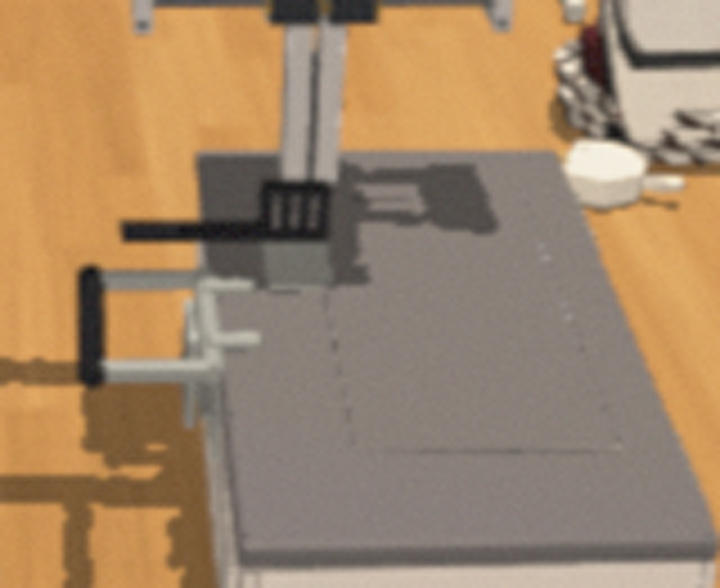

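The force dropped to zero on easing off and the lid stayed down, so it's hooked. Now the tab.

```bash
python3 -m handwheel '[[[0,-0.1,0],0,-1],[[0,-0.2,0],0,-1],[[0,-0.1,0],0,-1],[[0,0,0],-0.025,-0.15],[[0,0,0],-0.025,-0.15],[[0,0,0],-0.025,-0.15],[[0,0,0],-0.025,-0.15],[[0,0,0],-0.025,-0.15],[[0,0,0],-0.025,-0.15],[[0,0,0],-0.025,-0.15],[[0,0,0],-0.025,-0.15],[[0,0,0],-0.025,-0.15],[[0,0,0],-0.025,-0.15],[[-0.052,0,-0.196],0,-0.15],[[0,0,0],0,-0.15],[[0,0,0],0,-0.15],[[0,0,0],0,-0.15]]';python3 - <<'E'
from h import *
im=snap('wrist','w31.png');show();print(onz(im,317,217,.142))
E
```

```text
t: 50.08
eef_pos: [0.5324, -0.0672, 0.2045]
ee_rot: [[0.999, -0.0, 0.051], [-0.051, 0.001, 0.999], [-0.0, -1.0, 0.001]]
force: [-0.7, 0.2, 0.1]
finger_gap: 0.428
t 50.12 pos [ 0.5324 -0.0672  0.2045] gap 0.424 F [-0.2 -0.5 -0.3]
[[ 0.999 -0.     0.051]
 [-0.051  0.     0.999]
 [-0.    -1.     0.   ]]
q [-0.231  0.056  1.383  0.     1.703 -1.751]
[ 0.54017463 -0.0681129   0.142     ]
```

View pics/w31.png

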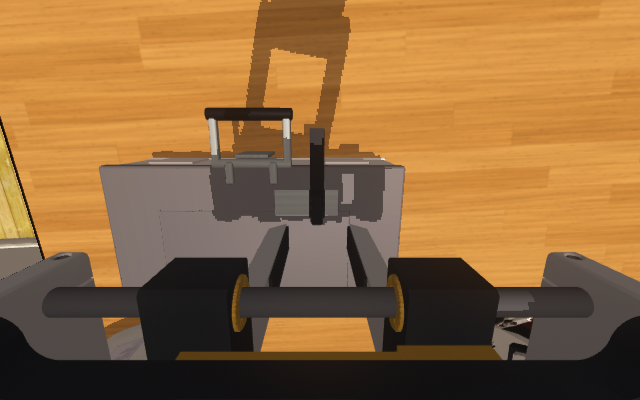

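```bash
python3 -m handwheel '[[[0,0.15,0],0,-0.15],[[0,0.12,0],0,-0.15],[[0,0.05,0],0,-0.15],[[0,0.03,0],0,-0.15],[[0,0,0],0,-0.15],[[0,0,0],0,-1],[[0,0,0],0,-1],[[0,0,0],0,-1],[[0,0,0],0,-1],[[0,0,0],0,-1]]' 20;  python3 -m handwheel '[[[0,0,-0.03],0,-1],[[0,0,-0.03],0,-1],[[0,0,-0.03],0,-1],[[0,0,-0.03],0,-1],[[0,0,0],0,-1],[[0,0,0],0,-1],[[0,0,0],0,-1]]' ;python3 - <<'E'
from h import *
im=snap('wrist','w32.png');show()
E
```

```text
t: 51.38
eef_pos: [0.5325, -0.0681, 0.1176]
ee_rot: [[0.999, 0.001, 0.052], [-0.052, -0.0, 0.999], [0.001, -1.0, -0.0]]
force: [0.8, -0.3, 1.4]
finger_gap: 0.115
t: 52.25
eef_pos: [0.5309, -0.0981, 0.1174]
ee_rot: [[0.999, 0.001, 0.052], [-0.052, -0.001, 0.999], [0.001, -1.0, -0.001]]
force: [0.9, 2.1, 4.4]
finger_gap: 0.115
t 52.3 pos [ 0.5309 -0.0981  0.1174] gap 0.115 F [1.5 2.  5. ]
[[ 0.999  0.001  0.052]
 [-0.052 -0.001  0.999]
 [ 0.001 -1.    -0.001]]
q [-0.288  0.091  1.518 -0.     1.532 -1.806]
```

View pics/w32.png

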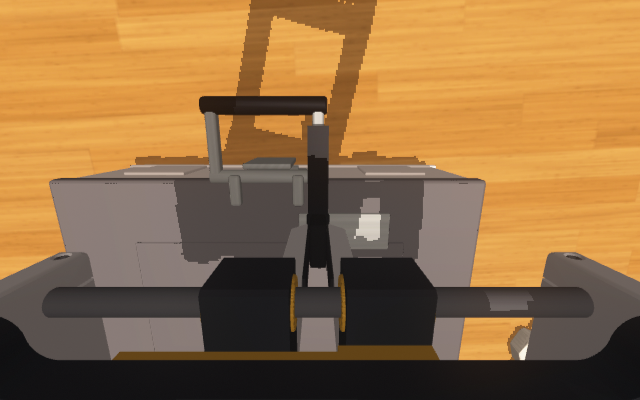

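```bash
python3 -m handwheel '[[[0,0,-0.006],0,-1],[[0,0,0],0,-1],[[0,0,0.004],0,-0.7],[[0,0,0],0,-0.15],[[0,0,0],0,-0.15],[[0,-0.05,0],0,-0.15],[[0,-0.15,0],0,-0.15],[[0,-0.2,0],0,-0.15],[[0,-0.2,0],0,-0.15],[[0,-0.1,0],0,-0.15],[[-0.1,0,0],0,-0.15],[[0,0,0],0,-0.15],[[0,0,0],0,-0.15]]';python3 - <<'E'
from h import *
im=snap('wrist','w33.png');show();print(onz(im,317,190,.142))
im=snap('side','s33.png');g=im['pixels'];cv2.imwrite('pics/s33z.png',cv2.resize(g[190:380,260:420],None,fx=4.2,fy=3.1,interpolation=cv2.INTER_CUBIC));snap('top','t33.png')
E
```

```text
t: 53.92
eef_pos: [0.5059, -0.0972, 0.2922]
ee_rot: [[0.999, 0.001, 0.052], [-0.052, -0.0, 0.999], [0.001, -1.0, 0.0]]
force: [-0.1, -0.2, 0.4]
finger_gap: 0.426
t 53.98 pos [ 0.506  -0.0972  0.2918] gap 0.422 F [ 0.8  0.1 -0.5]
[[ 0.999 -0.     0.052]
 [-0.052  0.     0.999]
 [-0.    -1.     0.   ]]
q [-0.3    0.011  1.257  0.     1.874 -1.818]
[ 0.50551334 -0.09795796  0.142     ]
```

View pics/w33.png

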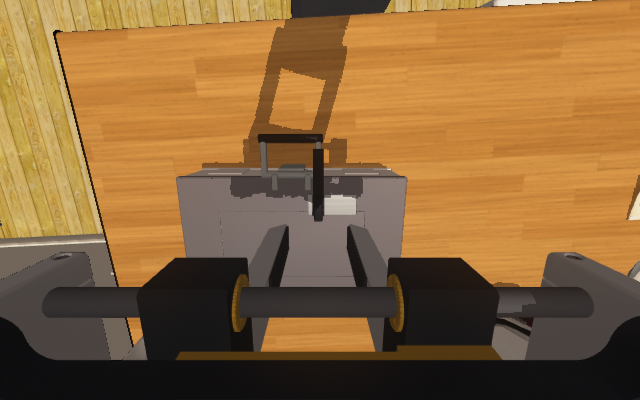

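View pics/s33z.png

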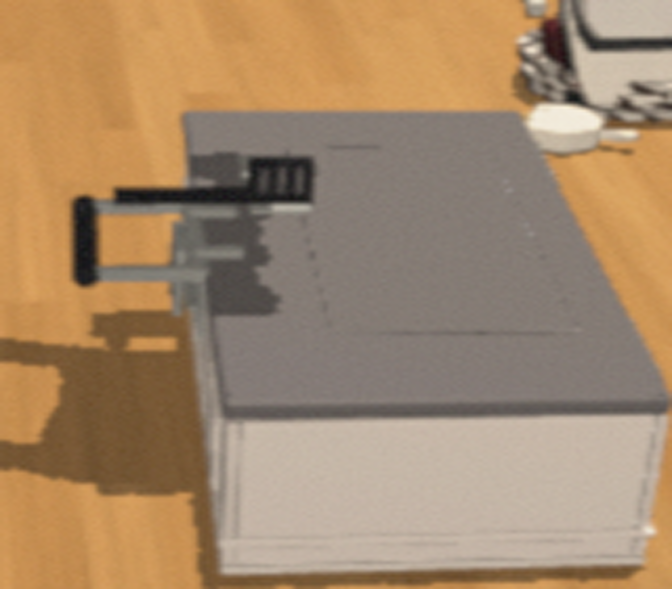

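View pics/t33.png

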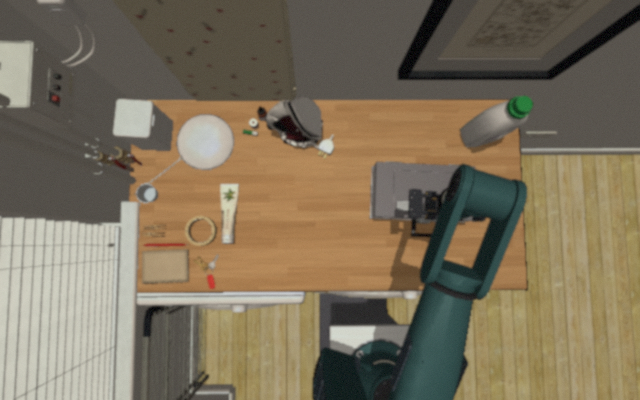

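The lid is shut and the catch down. The tab fin is over the left arm at y ≈ −0.098 (it started at −0.097). The worktop is clear and the arm is touching nothing.

```bash
python3 - <<'E'
from h import *
print(r.close_job())
E
```

```text
the job is handed in; nothing more can be done
None
```

The soap bar and the cup are in the chest, the lid is shut and hooked, and the tab is back at locked. I handed the job in at about 54 s; no verdict was reported. Only those two items were out: there was no second soap bar and no carton.

I slid the tab aside, lifted the catch bar and held it up to the stop. After placing the soap and cup, I pressed the lid down until it snapped and slid the tab back.

**Last checks:**
- **Lid and catch:** the force on the tool fell to 0 N when I eased off, and the lid stayed down. The side view looks the same as at the start.
- **Tab:** the fin is at y ≈ −0.098, against −0.097 at the start.
- **Worktop:** it is clear, the tape roll and tube look unmoved, and the gripper is clear of everything.

**Disagreements and misses:**
- **Fingertips:** the pictures put them about 11 mm behind the reported TCP, not 8 mm ahead as stated. My first grip on the catch bar therefore closed on top of it (about 4 N), and I redid it about 20 mm deeper.
- **Arc:** my opening path was off by a few millimetres, so the pull on the bar reached about 15 N.
- **Soap:** only its crown showed above the drawn chest floor, so its height could not be checked by eye.

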